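Unclamp a drying cabinet's sample tray with a ring spanner in a tight swing

TASK

Use the large ring of the spanner on the hex head on top of the white drying cabinet to turn the clamp dog anticlockwise (seen from above) until it is up against its stop; the two cheeks leave only a short swing, so lift the spanner off and reseat it for each stroke, and turn the dog with nothing but the spanner. Then lay the spanner back on the grey mat, let go of it, and pull the sample tray out by its grip to its stop. Leave the bottles and vessels standing where they are.

Things in the scene. Friction and masses are not known exactly. Their poses are not given: they have to be found in the camera images.
- cabinet: Fixed white drying cabinet; origin on the bench straight below the hex spindle's axis. Its own -x is the front, where the tray comes out, to the robot's right: world -y turned by 0.09 rad towards +x, give or take 0.25 rad. Housing, in its frame (mm): x -30..160, y -75..75, top at z 95. A 14 mm rod stands at x 130, y -55, up to z 235.
- cheeks (a point): Point on the spindle axis at the top edge of two upright steel cheek plates on the cabinet (z 170 mm); axes as the cabinet's. Cheeks: inner faces at y = +-55 mm, 8 mm thick, x -46..30, z 95..170. They limit the seated spanner's swing to about 0.76 rad either side of -x.
- ring (a point): Centre of a fixed horizontal iron support ring on the spindle axis, z 211 mm, mean diameter 160 mm, bar 10 mm thick. It is in the way of a gripper that takes the seated spanner's handle or the tray's grip from straight above: lean the gripper 30 to 50 degrees outwards, away from the spindle. The spanner goes in level from the front, under the ring and between the cheeks.
- dog (a joint): Angle (rad) of the clamp dog, a dark steel bar of 46 mm reach with a downturned claw, turning with the hex head about the vertical spindle: 0 = pointing to the cabinet's front (-x), where the claw locks the tray; grows anticlockwise seen from above; stop at 2.15. Starts between -0.35 and 0.35. Stiff (0.4 N m), stays where left; the tray is free above about 0.8.
- head (a point): Top centre of the steel hex head, on the spindle axis, 136 mm above the bench; turns with the dog. 32 mm across flats; flanks from z 115 (a round 60 mm flange, on which the seated spanner rests) to z 131, then a 5 mm cone. The spanner's large ring fits when its handle points along the dog or a multiple of 60 degrees from it. Lift it 21 mm or more to clear the head.
- spanner: Loose steel double ring spanner, 197 mm long, 0.24 to 0.36 kg. Origin on the large ring's axis, at the underside; +x along the handle to the small ring. Large ring: 34.8 mm hex (about 0.18 rad of play each way on the head), 58 mm across outside, z 0..24. Small ring: at x 150, too small for the head. Starts flat on the mat, +x within 0.75 rad of world -y.
- spanner_mid (a point): Point in the handle midway between the two rings (x 75, z 26 mm in the spanner's frame, same axes). Handle: straight bar, x 18..140, 16 mm wide (y), z 17..35 mm above the spanner's underside, to be pinched across its width.
- mat: Fixed grey plastic mat, 220 (x) x 260 (y) x 3 mm, origin at the centre of its underside, on the bench to the robot's right.
- tray (a joint): How far the tray is out, in m: 0 = shut, stop at 0.100. It slides stiffly (about 1.5 N plus drag) along the cabinet's -x and stays where left.
- tray_grip (a point): Middle of the tray's grip, 70 mm above the bench: a dark upright fin, 10 mm thick (y), z 57..83 mm, standing out 52 mm from the tray's steel front, with a 16 mm round bead at its outer end. The point is 28 mm out from the front, 24 mm short of the bead; -x is the pulling direction. The front is 144 mm wide, reaches z 92 (its lug z 103).
- amber_a: Amber bottle standing, 68 mm diameter, 140 mm high, origin at the centre of its underside. Bystander.
- amber_b: Amber bottle standing, 60 mm diameter, 120 mm high, origin at its underside. Bystander.
- white_jar: White plastic jar, 60 mm diameter, 85 mm high, origin at its underside. Bystander.
- beaker: Glass beaker, 52 mm diameter, 65 mm high, origin at its underside. Bystander.
- mortar: White ceramic bowl, 52 mm across, 45 mm high, standing on the cabinet's top behind the hex head, origin at its underside. Bystander.
- cylinder: Glass measuring cylinder, 34 mm diameter on a 68 mm foot, 180 mm high, origin at its underside. Bystander.

How it is judged (in metres and radians):
On the way, in this order (a step that is already met when the one before it is completed fails the run):
1. the spanner's large ring is seated over the hex head (horizontal distance between spanner and head below 0.005 m and z of spanner in the frame of cabinet between 0.105 and 0.121 m), for 0.1 s.
2. the dog is turned up to its stop (value of joint dog above 2 rad), for 0.2 s.
3. the spanner lies released on the mat (x of spanner_mid in the frame of mat between -0.11 and 0.11 m and y of spanner_mid in the frame of mat between -0.13 and 0.13 m and height (world z) of spanner_mid below 0.045 m and linear speed of spanner below 0.03 m/s and contact force between the fingers and spanner below 0.3 N), for 0.2 s.
4. the tray is out to its stop (value of joint tray above 0.092 m), for 0.2 s.
At the end, for the whole second after the job is handed in: The dog stands within 0.15 rad of its stop (angle above 2.0 rad), the spanner's middle is over the mat with the spanner lying flat, at rest and released, and the tray is out and at rest within 8 mm of its stop (all of step 3 and value of joint dog above 2 rad and value of joint tray above 0.092 m and velocity of joint tray below 0.01 m/s); the robot touches nothing.
It fails at once if a bystander was shifted by more than 30 mm (distance of any of amber_a, amber_b, white_jar, beaker, mortar, cylinder from where it was at the start of the episode above 0.03 m).
It fails at once if a bystander was knocked over (angle between any of amber_a, amber_b, white_jar, beaker, mortar, cylinder's own z axis and vertical above 0.35 rad).
It fails at once if the dog was pushed with the gripper or arm instead of the spanner (contact force between any of the fingers, the arm and dog above 3 N).
It also fails if it takes over 72 s, if anything falls off the work surface, if the arm or the gripper's body presses on something with over 40 N, if the wrist force passes 120 N, or if a joint passes its speed limit or range.

ROBOT

A 6-joint arm with a two-finger parallel gripper is mounted at the origin on the work surface. World frame = base frame: x ahead of the robot, y to its left, z up, the work surface at z = 0. Lengths are in m, angles in degrees, forces in N, time in s.
With the tool pointing down it reaches from about 0.35 to 0.775 m from the base axis. Payload 7.3 kg.
Tool frame: the origin (TCP) lies on the centre line of the jaws, within the pads' length; the fingertips stand r.tip_extent ahead of it and the grasp point (between the pads) lies 8 mm behind it (r.tip_extent is the distance from the TCP to the fingertips, in m); y points along the fingers, x is the direction in which the jaws open and shut, and the axes are right-handed (so a half turn about y gives the same grasp; the last joint's range is limited). The gripper opens to 92 mm and grips with 3 to 60 N. Pads are 19 mm wide; open, the fingers measure 130 mm over their backs; the gripper's body (75 mm by 190 mm) begins 47 mm behind the grasp point.
Start: joints at [-73.969, 19.595, 87.324, -0, 73.075, -8.365], TCP at [0.217, -0.478, 0.238] pointing down, gripper open.
Joint ranges: [-145.02, 145.02], [-44.19, 115.74], [2.07, 154.8], [-57.11, 237.11], [16.16, 152.29], [-177.93, 177.93]. Speed limits (degrees/s): [147.25, 147.25, 180, 180, 180, 180].

INTERFACE

Orientations are given as a 3x3 rotation matrix whose columns are the frame's x, y, z axes.
In Python, from workcell import r gives the robot as it stands.
- The arm moves only by the tool arm_command, never from a script. Its argument "deltas" is a list of rows, each a list of 7 numbers: the opening, from 0 (shut) to 1 (fully open), then the shift along the tool's x, y, z in cm, then the turn, a rotation vector about the tool's x, y, z in degrees. A call has 1 to 10 rows; each row is the pose to reach, as a shift and turn from the pose commanded when the call began, along the tool's axes at that moment; what a row does not reach only later rows make up. A row lasts 1/12 s, in which the tool goes at most 41.7 mm and 7.16 degrees, less where a joint would pass 70% of its speed; a pose out of reach is approached as far as the arm can. A call with a gripper value outside its range is refused whole. The fingers move at their own pace and stop on an object; "newtons" is the grip in N (left out, the last holds). Time passes only in rows, so rows that repeat a pose let the fingers close. It gives the time, the measured TCP pose, the force and the opening at its end, in the units of the state.
- r.observe(): the state, without advancing time (a new reading comes with each control period).
- r.snapshot(name): name is "side" or "top" or "wrist"; returns (picture, depth): 400x640x3 uint8, red, green, blue; 400x640 float32, m along the optical axis (not along the pixel's ray), 0 where there is no reading.
- r.camera_params(name): a dict with "intrinsics" (3x3 intrinsics, pixels), "k1" (the pictures are not rectified: a ray, as slopes to the right and down, at radius r is drawn at 1 + k1 r^2 times it, then the intrinsics apply), "extrinsics" (4x4, takes a point from world to camera coordinates); the wrist camera has in their place "T_tool_cam" (4x4, takes a point from camera to tool coordinates, whose origin is the TCP and whose axes are the tool frame's). Camera axes: x right, y up, looking along -z (the intrinsics and any distortion apply to the point x, -y, -z); pixel columns grow to the right and rows downward; lengths in m; the calibration is good to about 2 mm. A picture is of the moment at which its call begins: read the wrist's pose just before it. camera_params takes no time and is no camera call.
- r.finish_job(): hands the job in, once; it reports no verdict.
The state is a dict: "t": time; "q": joint angles; "joint_vel": joint speeds; "joint_torque": joint torques, N m; "position": TCP position; "ee_rot": TCP orientation; "force": force on the tool from outside, world axes, zero at the start; "torque": the same for the moment, N m; "grip_width": opening from 0.0 (shut) to 1.0 (fully open).
Only numpy, scipy, OpenCV 4.12 (cv2) and the standard library are available. Lean on these libraries where they do the work, as an engineer would, in place of code of your own. Each camera call takes 0.05 s, during which the arm holds its last target. There are 200 camera calls.

## Working session

There is one attempt and no reset: what is moved stays moved. The work goes in short steps, Python scripts to look and compute and a tool call to move; the robot and the scene stay as the last step left them, time stands still between calls to the robot, and variables do not carry over. Pictures are saved under pics/ and viewed, about 8 in all and at most 12, crops included, and the job is handed in when it is done.

Besides the shell and the picture viewer there is one more tool, called after "Request:" in YAML: its name, and indented under it one key for each argument. arm_command: Moves the arm, as the interface text tells. Its arguments: {"type":"object","properties":{"deltas":{"type":"array","items":{"type":"array","items":{"type":"number"}}},"newtons":{"type":"number"}},"required":["deltas"]}

```bash
ls; mkdir -p pics; python3 - <<'E'
from workcell import r
import numpy as np,cv2
np.set_printoptions(precision=4,suppress=True)
print(r.observe(), r.tip_extent)
for n in ["top","side","wrist"]:
    p,d=r.snapshot(n); cv2.imwrite(f"pics/{n}0.png",p[:,:,::-1]); np.save(f"pics/{n}0.npy",d)
    print(n,r.camera_params(n))
E
```

```text
pics
{'t': 0.0, 'q': array([-73.9675,  19.6359,  87.3788,  -0.0003,  73.0746,  -8.3639]), 'joint_vel': array([ 0.0338,  0.0156, -0.0138, -0.0504,  0.0035, -0.0586]), 'joint_torque': array([  0.001 , -43.1243, -24.422 ,   0.0717,   0.0558,  -0.0001]), 'position': array([ 0.2168, -0.4777,  0.237 ]), 'ee_rot': array([[ 0.413 , -0.0004,  0.9107],
       [-0.9107,  0.0015,  0.413 ],
       [-0.0015, -1.    ,  0.0002]]), 'force': array([-0.5398,  0.2423, -0.3988]), 'torque': array([ 0.0097, -0.0225,  0.0106]), 'grip_width': 1.0015527615123476} 0.011
top {'intrinsics': array([[365.704 ,   0.    , 318.9238],
       [  0.    , 365.704 , 208.6166],
       [  0.    ,   0.    ,   1.    ]]), 'k1': -0.012982649500005463, 'extrinsics': array([[ 0.0161, -0.9996, -0.0252, -0.0419],
       [ 0.9972,  0.0142,  0.0728, -0.5425],
       [-0.0724, -0.0263,  0.997 , -1.113 ],
       [ 0.    ,  0.    ,  0.    ,  1.    ]])}
side {'intrinsics': array([[489.8315,   0.    , 313.3432],
       [  0.    , 489.8315, 202.044 ],
       [  0.    ,   0.    ,   1.    ]]), 'k1': -0.15266000051548304, 'extrinsics': array([[-0.9118, -0.4104,  0.0141,  0.472 ],
       [ 0.279 , -0.5937,  0.7548, -0.3105],
       [-0.3014,  0.6921,  0.6558, -1.0785],
       [ 0.    ,  0.    ,  0.    ,  1.    ]])}
wrist {'intrinsics': array([[282.3253,   0.    , 325.4063],
       [  0.    , 282.3253, 198.178 ],
       [  0.    ,   0.    ,   1.    ]]), 'k1': -0.023103469352981777, 'T_tool_cam': array([[ 1.    ,  0.0001,  0.0004,  0.0006],
       [ 0.0004,  0.2655, -0.9641, -0.1476],
       [-0.0002,  0.9641,  0.2655,  0.0703],
       [ 0.    ,  0.    ,  0.    ,  1.    ]])}
```

View pics/top0.png

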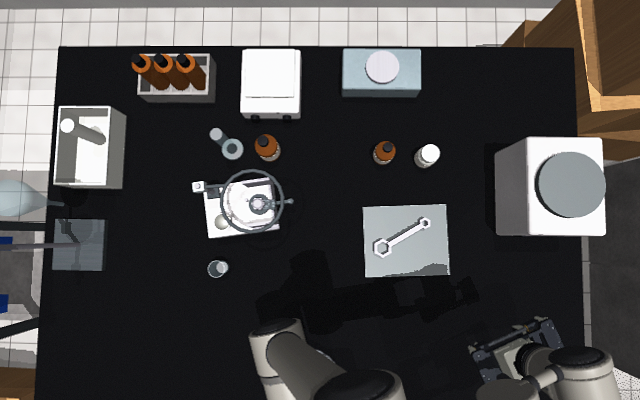

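View pics/side0.png

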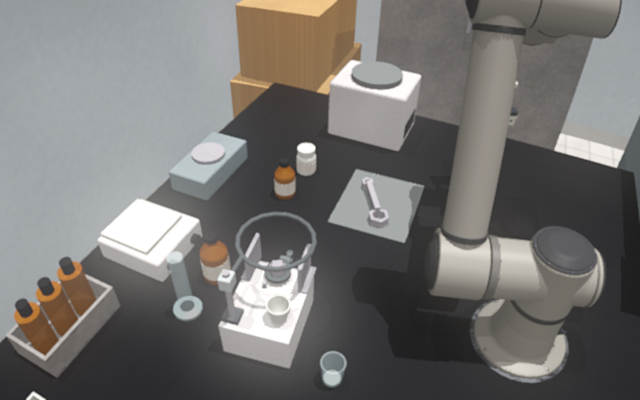

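The top view shows the cabinet at about (240,205) with the hex under the ring at about (258,204). The spanner lies on the mat, large ring at (381,247) and small ring at (424,223). Next I'll enlarge both areas.

```bash
cat > h.py <<'E'
import numpy as np,cv2
from workcell import r
np.set_printoptions(precision=4,suppress=True)
def K(n):
    c=r.camera_params(n); k=c["k1"]
    return c,c["intrinsics"],np.array([k,0,0,0,0.])
def Twc(n,st=None):
    c=r.camera_params(n)
    if n=="wrist":
        T=np.eye(4);T[:3,:3]=st["ee_rot"];T[:3,3]=st["position"];return T@c["T_tool_cam"]
    return np.linalg.inv(c["extrinsics"])
def ray(n,uv,st=None):
    c,k,_=K(n); k1=c["k1"]; p=np.array([(uv[0]-k[0,2])/k[0,0],(uv[1]-k[1,2])/k[1,1]]); s=p.copy()
    for _ in range(20): s=p/(1+k1*(s@s))
    T=Twc(n,st); return T[:3,3],T[:3,:3]@np.array([s[0],-s[1],-1])
def atz(n,uv,z,st=None):
    o,d=ray(n,uv,st); return o+d*(z-o[2])/d[2]
def atd(n,uv,dep,st=None):
    o,d=ray(n,uv,st); return o+d*dep
def proj(n,P,st=None):
    c,k,_=K(n); T=np.linalg.inv(Twc(n,st)); q=T[:3,:3]@np.asarray(P,float)+T[:3,3]
    s=np.array([q[0],-q[1]])/-q[2]; s=s*(1+c["k1"]*(s@s)); return s*k[0,0]+k[:2,2]
def cloud(n,d,st=None):
    c,k,_=K(n);v,u=np.mgrid[:400,:640]; p=np.stack([(u-k[0,2])/k[0,0],(v-k[1,2])/k[1,1]],-1); s=p.copy()
    for _ in range(10): s=p/(1+c["k1"]*(s**2).sum(-1,keepdims=True))
    P=np.stack([s[...,0],-s[...,1],-np.ones(s.shape[:2])],-1)*d[...,None]; T=Twc(n,st)
    return P@T[:3,:3].T+T[:3,3]
E
python3 - <<'E'
from h import *
a=cv2.imread("pics/top0.png"); b=cv2.imread("pics/side0.png")
A=cv2.resize(a[160:250,180:310],None,fx=5,fy=5,interpolation=cv2.INTER_CUBIC)
cv2.imwrite("pics/cropA.png",A)
C=cv2.resize(b[200:360,210:330],None,fx=3.7,fy=3.7,interpolation=cv2.INTER_CUBIC)
cv2.imwrite("pics/cropC.png",C)
# spanner from depth
d=np.load("pics/top0.npy");P=cloud("top",d)
sub=P[200:280,360:452].reshape(-1,3)
m=np.median(sub[:,2]);print("mat z",m)
sp=sub[(sub[:,2]>0.014)&(sub[:,2]<.06)];print(len(sp),sp.min(0),sp.max(0))
c=sp.mean(0);w,V=np.linalg.eigh(np.cov(sp[:,:2].T));ax=V[:,1];print(c,ax)
t=(sp[:,:2]-c[:2])@ax;s=(sp[:,:2]-c[:2])@V[:,0];print(t.min(),t.max())
for x in [(381,247),(424,223)]: print(atz("top",x,.027))
ms=(P[200:280,360:452,2]>0.014)
# mat corners
for x in [(363,206),(447,204),(450,274),(366,277)]: print(atz("top",x,.003))
# cabinet top
q=P[160:250,180:310].reshape(-1,3); top=q[(abs(q[:,2]-.095)<.006)];print(len(top),cv2.minAreaRect(top[:,:2].astype(np.float32)*1000))
q2=q[(q[:,2]>.203)&(q[:,2]<.23)];print(len(q2),q2.min(0),q2.max(0))
x,y=q2[:,0],q2[:,1]
print(atz("top",(258,204),.136))
E
```

```text
mat z 0.0025529068777413455
421 [ 0.3982 -0.3708  0.0144] [ 0.5214 -0.2029  0.0432]
[ 0.4602 -0.2827  0.0321] [-0.5211  0.8535]
-0.1025000996435653 0.09222268210473886
[ 0.4282 -0.2245  0.027 ]
[ 0.5031 -0.3549  0.027 ]
[ 0.5544 -0.1713  0.003 ]
[ 0.5644 -0.4328  0.003 ]
[ 0.3481 -0.4402  0.003 ]
[ 0.3344 -0.1822  0.003 ]
2030 ((542.3893432617188, 169.61590576171875), (150.7552032470703, 250.50930786132812), 8.724553108215332)
913 [0.4637 0.0536 0.2034] [0.6326 0.2851 0.2297]
[0.5451 0.1335 0.136 ]
```

View pics/cropA.png

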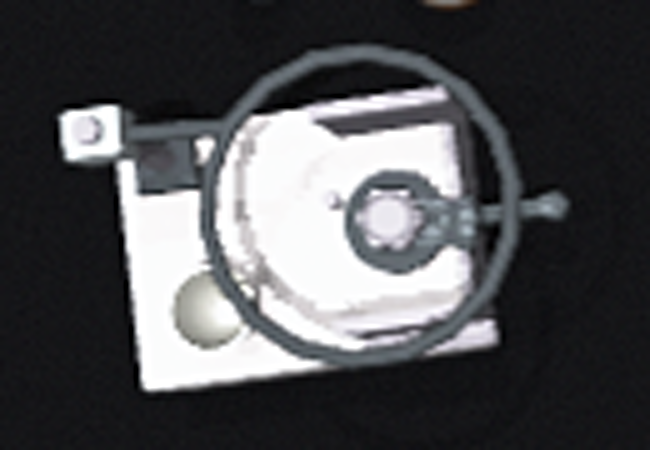

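View pics/cropC.png

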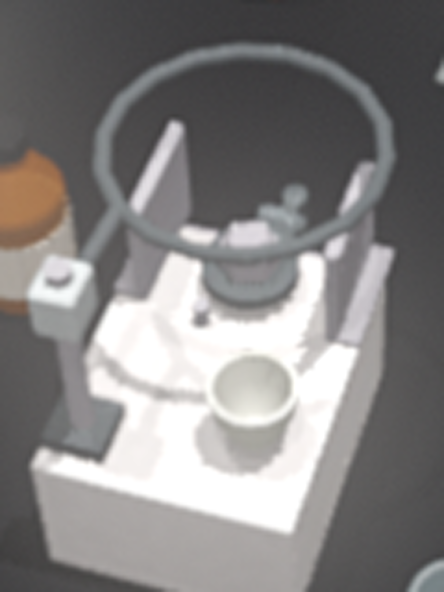

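Crop A shows the hex head at crop (390,220) → full (258,204), the dog pointing right, roughly level, the tray bead at (550,205) → (290,201), and the mortar at (208,310). Crop C shows the same from behind, with the cheeks either side of the head. Next: the cabinet heading and the bottles near the working area.

```bash
cat >> h.py <<'E'
from scipy.spatial.transform import Rotation as Ro
def grasp_pose(g,handle_az,tilt,flip=0):
    """TCP pose: grasp point g, handle azimuth (deg, big->small ring), leaned outwards by tilt deg"""
    a=np.radians(handle_az); h=np.array([np.cos(a),np.sin(a),0]); t=np.radians(tilt)
    y=-h*np.sin(t)+np.array([0,0,-np.cos(t)]); x=np.array([-h[1],h[0],0])
    R=np.stack([x,y,np.cross(x,y)],1); return np.asarray(g)+.008*y,R
def delta(p,R,st):
    R0=st["ee_rot"]; u,_,v=np.linalg.svd(R0);R0=u@v
    return np.r_[R0.T@(p-st["position"])*100, Ro.from_matrix(R0.T@R).as_rotvec(degrees=True)]
E
python3 - <<'E'
from h import *
from scipy.optimize import least_squares
d=np.load("pics/top0.npy");P=cloud("top",d)
q=P[160:250,180:310].reshape(-1,3)
q2=q[(q[:,2]>.200)&(q[:,2]<.222)]
c0=np.array([.545,.1335]); rr=np.hypot(*(q2[:,:2]-c0).T); q2=q2[(rr>.06)&(rr<.1)]
f=least_squares(lambda p:np.hypot(q2[:,0]-p[0],q2[:,1]-p[1])-.08,c0,loss="soft_l1",f_scale=.003)
print("ring centre",f.x,len(q2),q2[:,2].mean())
hd=q[(np.hypot(*(q[:,:2]-c0).T)<.016)&(q[:,2]>.125)&(q[:,2]<.15)];print("head",len(hd),hd.mean(0))
for z,uv in [(.136,(258,204)),(.083,(290.3,201)),(.095,(180+495/5,160+345/5)),(.095,(180+140/5,160+390/5)),(.095,(180+122/5,160+165/5)),(.115,(180+470/5,160+220/5))]: print(uv,atz("top",uv,z))
for n,uv,z in [("amber_a",(265,142),.14),("amber_b",(384,153),.12),("jar",(430,150),.085),("cyl",(214,133),.18),("beaker",(217,268),.06)]: print(n,atz("top",uv,z))
print("side head",proj("side",[.545,.1335,.136]), (210+250/3.7,200+235/3.7))
st=r.observe()
bg=np.array([.4282,-.2245]);az=-59.5
h=np.array([np.cos(np.radians(az)),np.sin(np.radians(az))])
g=np.r_[bg+h*.108,.029+.10]
p,R=grasp_pose(g,az,35);print(p,R,delta(p,R,st))
E
```

```text
ring centre [0.5475 0.1359] 752 0.21512287279060174
head 93 [0.5457 0.1343 0.1348]
(258, 204) [0.5451 0.1335 0.136 ]
(290.3, 201) [0.5596 0.0489 0.083 ]
(279.0, 229.0) [0.477  0.0786 0.095 ]
(208.0, 238.0) [0.4476 0.2844 0.095 ]
(204.4, 193.0) [0.5786 0.3    0.095 ]
(274.0, 204.0) [0.5475 0.0918 0.115 ]
amber_a [0.7201 0.1179 0.14  ]
amber_b [ 0.6967 -0.2187  0.12  ]
jar [ 0.7152 -0.3584  0.085 ]
cyl [0.7336 0.2509 0.18  ]
beaker [0.3587 0.2656 0.06  ]
side head [277.5706 264.2004] (277.56756756756755, 263.5135135135135)
[ 0.4807 -0.3136  0.1224] [[ 0.8616 -0.2911 -0.4158]
 [ 0.5075  0.4942  0.7058]
 [ 0.     -0.8192  0.5736]] [ -4.0466  11.4848  30.8159  26.2355 -92.8002  29.2171]
```

Request:
arm_command:
  deltas:
    - [1,-4.0,11.5,30.8,26.2,-92.8,29.2]
    - [1,-4.0,11.5,30.8,26.2,-92.8,29.2]
    - [1,-4.0,11.5,30.8,26.2,-92.8,29.2]
    - [1,-4.0,11.5,30.8,26.2,-92.8,29.2]
    - [1,-4.0,11.5,30.8,26.2,-92.8,29.2]
    - [1,-4.0,11.5,30.8,26.2,-92.8,29.2]
    - [1,-4.0,11.5,30.8,26.2,-92.8,29.2]
    - [1,-4.0,11.5,30.8,26.2,-92.8,29.2]
    - [1,-4.0,11.5,30.8,26.2,-92.8,29.2]
    - [1,-4.0,11.5,30.8,26.2,-92.8,29.2]
  newtons: 50

```text
t: 0.98
position: [0.4819, -0.3124, 0.1211]
ee_rot: [[0.992, -0.128, -0.008], [0.063, 0.429, 0.901], [-0.112, -0.894, 0.434]]
force: [-0.4, -0.5, 0.6]
grip_width: 1.0
```

```bash
python3 - <<'E'
from h import *
st=r.observe();print(st["t"],st["q"],st["position"])
p,R=grasp_pose([.483,-.3176,.129],-59.5,35);print(delta(p,R,st))
E
```

```text
0.9833 [-46.8494  43.7595  69.5273  11.559   90.8195 -51.2952] [ 0.4819 -0.3124  0.1211]
[ -0.1413  -0.1568  -0.0588   7.4488 -26.3655   8.1909]
```

Request:
arm_command:
  deltas:
    - [1,0,0,0,7.4,-26.4,8.2]
    - [1,0,0,0,7.4,-26.4,8.2]
    - [1,0,0,0,7.4,-26.4,8.2]
    - [1,0,0,0,7.4,-26.4,8.2]
    - [1,0,0,0,7.4,-26.4,8.2]
    - [1,0,0,0,7.4,-26.4,8.2]

```text
t: 1.48
position: [0.481, -0.3142, 0.1217]
ee_rot: [[0.867, -0.286, -0.408], [0.498, 0.493, 0.714], [-0.003, -0.822, 0.57]]
force: [-1.2, 0.2, 0.3]
grip_width: 1.003
```

```bash
python3 - <<'E'
from h import *
st=r.observe();p_,d=r.snapshot("wrist");cv2.imwrite("pics/w1.png",p_[:,:,::-1])
print(st["position"],st["q"])
p,R=grasp_pose([.483,-.3176,.129],-59.5,35);print(delta(p,R,st))
P=cloud("wrist",d,st).reshape(-1,3)
mk=(P[:,0]>.36)&(P[:,0]<.56)&(P[:,1]>-.42)&(P[:,1]<-.17)&(d.ravel()>0)
P=P[mk];print("mat",np.median(P[:,2]))
m=P[(P[:,2]>.028)&(P[:,2]<.045)]   # handle top at z .038
c=m[:,:2].mean(0);w,V=np.linalg.eigh(np.cov(m[:,:2].T));print(len(m),c,V[:,1],np.degrees(np.arctan2(V[1,1],V[0,1])),m[:,2].mean())
print(proj("wrist",[.4282,-.2245,.027],st),proj("wrist",[.5031,-.3549,.027],st))
E
```

```text
[ 0.481  -0.3142  0.1217] [-45.2628  50.315   59.4434   8.5131 103.9429 -75.5203]
[-0.0025 -0.0235  0.1023  0.2725 -0.6279  0.2129]
mat 0.20365680462025326
2043 [ 0.4595 -0.2885] [-0.5243  0.8515] 121.61954273502452 0.03744044951307533
[325.6733 161.2912] [325.7913 323.1164]
```

View pics/w1.png

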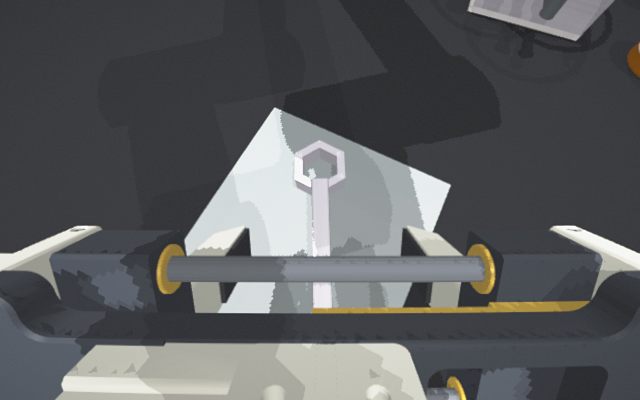

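The wrist view shows the large ring at (319,162), 6 px left of my prediction. The handle runs straight down to (322,305), so I'm correcting with this view.

```bash
python3 - <<'E'
from h import *
st=r.observe()
print(atz("wrist",(319,162),.027,st)); 
a=atz("wrist",(320,184),.038,st);b=atz("wrist",(322,305),.038,st);print(a,b,np.degrees(np.arctan2(*(b-a)[1::-1])))
bg=atz("wrist",(319.5,162),.027,st)[:2]; L=np.array([.4595,-.2885]);v=np.array([.5243,-.8515])
bg=L+v*((bg-L)@v);print("ring on line",bg)
g=np.r_[bg+v*.108,.029]
p,R=grasp_pose(g,-58.4,35);print(g,delta(p,R,st))
g[2]+=.06;p,R=grasp_pose(g,-58.4,35);print(g,delta(p,R,st))
E
```

```text
[ 0.4225 -0.2284  0.027 ]
[ 0.4379 -0.2525  0.038 ] [ 0.493 -0.344  0.038] -58.949441888629266
ring on line [ 0.4225 -0.2285]
[ 0.4791 -0.3204  0.029 ] [-0.43    8.2138 -5.6654  0.3055 -1.5583  0.864 ]
[ 0.4791 -0.3204  0.089 ] [-0.449   3.2805 -2.2504  0.3055 -1.5583  0.864 ]
```

Request:
arm_command:
  deltas:
    - [1,-0.45,3.3,-2.3,0.3,-1.5,0.9]
    - [1,-0.45,6.0,-4.1,0.3,-1.5,0.9]
    - [1,-0.45,8.2,-5.7,0.3,-1.5,0.9]
    - [1,-0.45,8.2,-5.7,0.3,-1.5,0.9]
    - [0,-0.45,8.2,-5.7,0.3,-1.5,0.9]
    - [0,-0.45,8.2,-5.7,0.3,-1.5,0.9]
    - [0,-0.45,8.2,-5.7,0.3,-1.5,0.9]
    - [0,-0.45,8.2,-5.7,0.3,-1.5,0.9]
    - [0,-0.45,8.2,-5.7,0.3,-1.5,0.9]
    - [0,-0.45,8.2,-5.7,0.3,-1.5,0.9]
  newtons: 50

```text
t: 2.37
position: [0.4771, -0.3171, 0.0236]
ee_rot: [[0.85, -0.301, -0.432], [0.526, 0.487, 0.697], [0.001, -0.82, 0.573]]
force: [-0.2, -0.3, 0.8]
grip_width: 0.612
```

Request:
arm_command:
  deltas:
    - [0,0,0,0,0,0,0]
    - [0,0,-3,2,0,0,0]
    - [0,0,-6,4.2,0,0,0]
    - [0,0,-10,7,0,0,0]
    - [0,0,-13,9.1,0,0,0]
    - [0,0,-13,9.1,0,0,0]
    - [0,0,-13,9.1,0,0,0]

```text
t: 2.95
position: [0.4778, -0.3178, 0.1846]
ee_rot: [[0.85, -0.298, -0.434], [0.526, 0.484, 0.699], [0.002, -0.823, 0.568]]
force: [0.3, -0.6, -1.0]
grip_width: 0.109
```

```bash
python3 - <<'E'
from h import *
st=r.observe();p_,d=r.snapshot("wrist")
cv2.imwrite("pics/w2.png",p_[:,:,::-1]);np.save("pics/w2.npy",d)
print(st["position"],st["q"],st["force"],st["grip_width"])
R=st["ee_rot"]; P=cloud("wrist",d,st)
T=(P-st["position"])@R   # tool coords
# expected ring centre in tool coords
p,Rg=grasp_pose([0,0,0],-58.4,35); h=np.array([np.cos(np.radians(-58.4)),np.sin(np.radians(-58.4)),0])
e=Rg.T@(-h*.108+[0,0,-.002]-p);print("expected ring top centre tool",e)
W=st["position"]+R@e;print(W,proj("wrist",W,st))
E
```

```text
[ 0.4778 -0.3178  0.1846] [-45.2935  47.2719  55.4604   7.9342 110.9906 -76.4981] [ 0.2774 -0.5719 -1.031 ] 0.10917965291555598
expected ring top centre tool [-0.      0.0556  0.0873]
[ 0.4233 -0.2299  0.1885] [326.9673  96.4233]
```

View pics/w2.png

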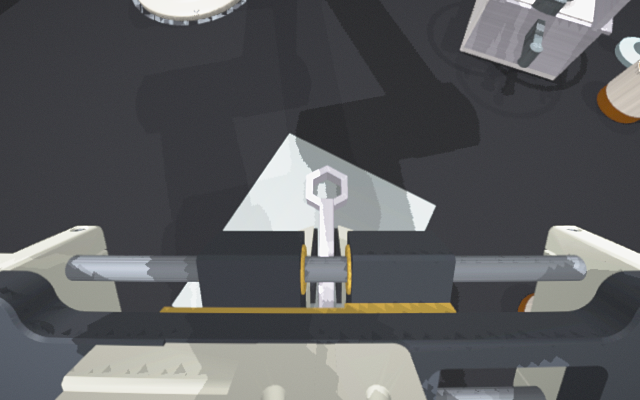

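The wrist view shows the ring at (326,187), against an expected (327,96). The fingers closed late, so I'll use depth to see where the spanner is.

```bash
python3 - <<'E'
from h import *
st=r.observe();d=np.load("pics/w2.npy");P=cloud("wrist",d,st)
for uv in [(310,187),(342,187),(326,172),(326,210),(326,225),(327,245),(327,290),(325,300)]: print(uv,P[uv[1],uv[0]])
p_,d=r.snapshot("side");cv2.imwrite("pics/s2.png",cv2.resize(p_[100:280,300:470,::-1],None,fx=3,fy=3))
E
```

```text
(310, 187) [ 0.4072 -0.2417  0.0265]
(342, 187) [ 0.4399 -0.2208  0.0252]
(326, 172) [ 0.4127 -0.2137  0.0245]
(326, 210) [ 0.4403 -0.2584  0.0346]
(326, 225) [ 0.4498 -0.2738  0.0362]
(327, 245) [ 0.4624 -0.2922  0.0354]
(327, 290) [ 0.4872 -0.3323  0.0364]
(325, 300) [ 0.4906 -0.3418  0.0363]
```

The spanner is undisturbed on the mat (ring depth z 0.026). I lifted before the fingers had shut, so I'll go back down with a smaller opening and wait for the grip.

Request:
arm_command:
  deltas:
    - [0.45,0,0,0,0,0,0]
    - [0.45,0,2,-1.4,0,0,0]
    - [0.45,0,5,-3.5,0,0,0]
    - [0.45,0,7.5,-5.2,0,0,0]
    - [0.45,0,9,-6.3,0,0,0]
    - [0.45,0,11.5,-8,0,0,0]
    - [0.45,0,13,-9.1,0,0,0]
    - [0.45,0,13.05,-9.1,0,0,0]
    - [0,0,13.05,-9.1,0,0,0]
    - [0,0,13.05,-9.1,0,0,0]

```text
t: 3.88
position: [0.4763, -0.3163, 0.0215]
ee_rot: [[0.85, -0.303, -0.43], [0.526, 0.489, 0.695], [-0.0, -0.818, 0.575]]
force: [0.1, -0.1, 1.0]
grip_width: 0.347
```

Request:
arm_command:
  deltas:
    - [0,0,0,0,0,0,0]
    - [0,0,0,0,0,0,0]
    - [0,0,0,0,0,0,0]
    - [0,0,0,0,0,0,0]

```text
t: 4.22
position: [0.4769, -0.3168, 0.0227]
ee_rot: [[0.85, -0.301, -0.432], [0.526, 0.488, 0.697], [0.001, -0.819, 0.573]]
force: [0.5, -0.1, -0.4]
grip_width: 0.168
```

```bash
cat >> h.py <<'E'
HEAD=np.array([.545,.134]); 
def sp(dist,az,under,off=.108,tilt=35):
    """TCP pose with spanner ring centre at HEAD+dist*h, handle azimuth az, underside at z=under"""
    h=np.array([np.cos(np.radians(az)),np.sin(np.radians(az))])
    return grasp_pose(np.r_[HEAD+h*(dist+off),under+.026],az,tilt)
def rows(ps,st): 
    for p,R in ps: print(np.round(delta(p,R,st),2).tolist())
E
python3 - <<'E'
from h import *
st=r.observe(); p,R=sp(.15,-86.7,.149); print(p)
print(np.r_[st["ee_rot"].T@[0,0,.15]*100])
rows([sp(.15,-86.7,.149)],st)
E
```

```text
[ 0.5596 -0.119   0.1684]
[  0.0099 -12.2918   8.5972]
[17.45, -4.79, 18.56, 0.02, 23.34, -16.29]
```

Request:
arm_command:
  deltas:
    - [0,0,-2.5,1.7,0,0,0]
    - [0,0,-5.5,3.8,0,0,0]
    - [0,2,-8.5,6.5,0,0,0]
    - [0,5,-8.5,9,0,6,-4]
    - [0,8,-7.5,11.5,0,12,-8]
    - [0,11,-6.5,14,0,18,-12]
    - [0,14,-5.5,16.5,0,23.3,-16.3]
    - [0,17.4,-4.8,18.6,0,23.3,-16.3]
    - [0,17.4,-4.8,18.6,0,23.3,-16.3]
    - [0,17.4,-4.8,18.6,0,23.3,-16.3]

```text
t: 5.05
position: [0.559, -0.1173, 0.1691]
ee_rot: [[0.998, -0.035, -0.051], [0.062, 0.571, 0.818], [0.001, -0.82, 0.573]]
force: [-0.2, 0.4, -3.4]
grip_width: 0.17
```

```bash
python3 - <<'E'
from h import *
st=r.observe();p_,d=r.snapshot("wrist");np.save("pics/w3.npy",d)
cv2.imwrite("pics/w3.png",p_[:,:,::-1])
cv2.imwrite("pics/w3c.png",cv2.resize(p_[0:250,200:450,::-1],None,fx=2.4,fy=2.4,interpolation=cv2.INTER_CUBIC))
print(st["position"],st["q"],st["force"],st["grip_width"]); rows([sp(.15,-86.7,.149)],st)
P=cloud("wrist",d,st)
h=np.array([np.cos(np.radians(-86.7)),np.sin(np.radians(-86.7))])
c=np.r_[HEAD+.15*h,.173];print("exp ring top",c,proj("wrist",c,st),"head",proj("wrist",np.r_[HEAD,.136],st))
E
```

```text
[ 0.559  -0.1173  0.1691] [-34.0508  37.8944  76.9111  27.0146  88.4317 -44.0213] [-0.2199  0.4359 -3.4246] 0.16975053023633324
[0.04, -0.04, -0.18, 0.07, 0.23, -0.1]
exp ring top [ 0.5536 -0.0158  0.173 ] [327.8313  98.4262] head [327.6952  -0.2204]
```

View pics/w3c.png

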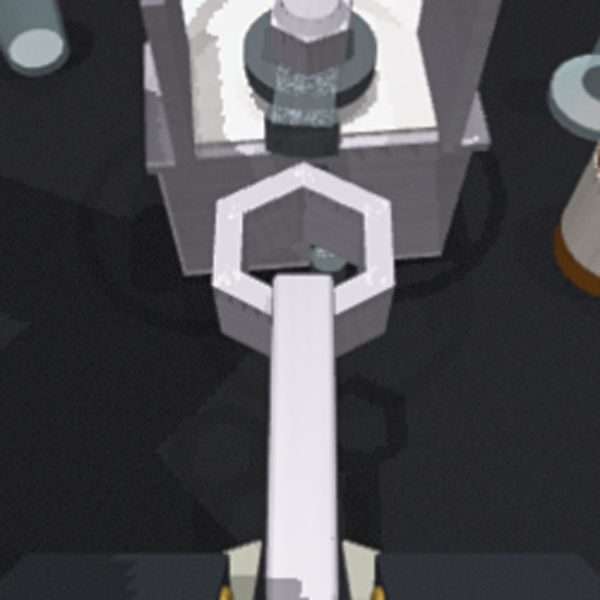

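The crop shows the ring top at crop (303,240), within 2 px of prediction. The flange centre is near (310,57) and the hex near (311,10), slightly right of my head estimate. The dog bar goes down to (304,150).

```bash
python3 - <<'E'
from h import *
st=r.observe();d=np.load("pics/w3.npy");P=cloud("wrist",d,st)
f=lambda x,y:(200+x/2.4-.3,y/2.4-.3)
for n,c,z in [("flL",(244,52),.115),("flR",(377,52),.115),("ring",(303,240),.173),("ringL",(228,243),.173),("ringR",(380,243),.173),("dog@65",(306.5,72),.118),("dog end",(303.5,118),.118)]:
    uv=f(*c); print(n,uv,atz("wrist",uv,z,st),P[int(uv[1]),int(uv[0])])
# flange fit from depth
q=P[:70,290:370].reshape(-1,3);dd=d[:70,290:370].ravel()
m=(dd>0)&(abs(q[:,2]-.115)<.003)&(np.hypot(*(q[:,:2]-HEAD).T)<.036);fl=q[m]
print("flange",len(fl),fl.min(0),fl.max(0), (fl[:,0].min()+fl[:,0].max())/2)
k=(dd>0)&(q[:,2]>.098)&(q[:,2]<.13)&(np.hypot(*(q[:,:2]-HEAD).T)>.031)&(np.hypot(*(q[:,:2]-HEAD).T)<.05)&(abs(q[:,0]-.548)<.02)
b=q[k];print("dog pts",len(b),b.mean(0))
for y in (.103,.099,.095,.091):
    s=b[(abs(b[:,1]-y)<.002)]
    if len(s): print(y,s[:,0].min(),s[:,0].max(),s[:,2].mean())
top=q[(dd>0)&(q[:,2]>.130)&(np.hypot(*(q[:,:2]-HEAD).T)<.025)];print("head",len(top),top.min(0),top.max(0))
E
```

```text
flL (301.3666666666667, 21.366666666666667) [0.5178 0.1271 0.115 ] [0.5175 0.1271 0.1154]
flR (356.78333333333336, 21.366666666666667) [0.5762 0.1306 0.115 ] [0.5753 0.1308 0.1153]
ring (325.95, 99.7) [ 0.5524 -0.0188  0.173 ] [ 0.5506 -0.0004  0.151 ]
ringL (294.7, 100.95) [ 0.5314 -0.021   0.173 ] [ 0.5308 -0.0202  0.1729]
ringR (358.03333333333336, 100.95) [ 0.5742 -0.0185  0.173 ] [ 0.5741 -0.0174  0.1726]
dog@65 (327.40833333333336, 29.7) [0.5462 0.113  0.118 ] [0.5457 0.1141 0.1179]
dog end (326.15833333333336, 48.866666666666674) [0.5464 0.0869 0.118 ] [0.546  0.0908 0.1155]
flange 1158 [0.5167 0.0983 0.1121] [0.5767 0.1563 0.118 ] 0.5467024336617605
dog pts 826 [0.5475 0.0929 0.1109]
0.103 0.5328503938244346 0.560958040006409 0.11487179557848544
0.099 0.5332237836376953 0.5588897321814702 0.11502222976319414
0.095 0.5306713895397812 0.560018257642963 0.11509215830891824
0.091 0.529390596479679 0.5611843948074626 0.11219774387560212
head 491 [0.5306 0.1136 0.13  ] [0.5628 0.1397 0.1373]
```

```bash
python3 - <<'E'
from h import *
from scipy.optimize import least_squares
st=r.observe();d=np.load("pics/w3.npy");P=cloud("wrist",d,st)
z=P[...,2];v=(d>0)&(np.hypot(P[...,0]-.547,P[...,1]-.133)<.04)
fl=v&(abs(z-.115)<.0035); low=(d>0)&(z<.108)
e=fl&(cv2.dilate(low.astype(np.uint8),np.ones((3,3)))>0)
E=P[e];E=E[~((abs(E[:,0]-.546)<.018)&(E[:,1]<.12))]
f=least_squares(lambda p:np.hypot(E[:,0]-p[0],E[:,1]-p[1])-.0295,[.547,.133],loss="soft_l1",f_scale=.001)
print(len(E),f.x,E.min(0),E.max(0))
hx=v&(z>.1335);H=P[hx];print("top",len(H),H[:,0].min(),H[:,0].max(),H[:,1].min(),H[:,1].max())
up=v&(z>.118)&(z<.131); e=P[up]; print(len(e)); 
e=e[np.hypot(e[:,0]-.547,e[:,1]-.133)<.024]
for x in np.arange(.530,.566,.004):
    s=e[abs(e[:,0]-x)<.002]
    if len(s): print(round(x,3),np.round(np.median(s[:,1]),4),len(s))
E
```

```text
74 [0.5468 0.132 ] [0.5167 0.1205 0.1115] [0.5767 0.1563 0.1164]
top 268 0.5327562631051107 0.5597196119233323 0.11743369527964603 0.13381438131126316
401
0.53 0.1235 24
0.534 0.1219 43
0.538 0.1195 46
0.542 0.1172 49
0.546 0.1151 51
0.55 0.1165 50
0.554 0.1186 48
0.558 0.1206 47
0.562 0.1226 43
```

```bash
python3 - <<'E'
from h import *
st=r.observe();d=np.load("pics/w3.npy");P=cloud("wrist",d,st)
f=lambda x,y:(200+x/2.4-.3,y/2.4-.3)
for n,c,z,o in [("outer",(304,163),.173,.029),("inner",(304,187),.173,.0201),("handle",(303,276),.184,-.018)]:
    p=atz("wrist",f(*c),z,st);print(n,p,p[1]-o)
m=(d>0)&(abs(P[...,2]-.173)<.003)&(abs(P[...,0]-.552)<.035)&(abs(P[...,1]+.018)<.04)
q=P[m];print(len(q),q.min(0),q.max(0),q[:,2].mean())
hd=(d>0)&(abs(P[...,2]-.184)<.006)&(abs(P[...,0]-.552)<.015)&(P[...,1]<-.03)&(P[...,1]>-.10);q=P[hd]
print(np.polyfit(q[:,1],q[:,2],1),np.polyfit(q[:,1],q[:,0],1),q[:,1].max(),q[:,2].mean())
print(st["position"]-.008*st["ee_rot"][:,1])
E
```

```text
outer [0.5511 0.0091 0.173 ] -0.019907846906560393
inner [0.5516 0.0001 0.173 ] -0.019994632820180484
handle [ 0.5536 -0.0389  0.184 ] -0.02086029299960535
2022 [ 0.5267 -0.0442  0.17  ] [0.5781 0.0098 0.1749] 0.1729278578691822
[-0.005   0.1838] [-0.0574  0.5514] -0.03818673011733366 0.18412672654972556
[ 0.5591 -0.1233  0.1751]
```

```bash
sed -i 's/HEAD=np.array(.*/HEAD=np.array([.547,.133])/; s/off=.108/off=.1036/' h.py; python3 - <<'E'
from h import *
st=r.observe()
rows([sp(x,-89,.148) for x in (.15,.11,.07,.03,0)]+[sp(0,-89,.140),sp(0,-89,.132)],st)
E
```

```text
[-0.73, 0.28, 0.2, 0.08, 2.02, -1.39]
[-0.56, 2.57, 3.48, 0.08, 2.02, -1.39]
[-0.39, 4.85, 6.75, 0.08, 2.02, -1.39]
[-0.22, 7.14, 10.03, 0.08, 2.02, -1.39]
[-0.09, 8.86, 12.49, 0.08, 2.02, -1.39]
[-0.09, 9.51, 12.03, 0.08, 2.02, -1.39]
[-0.09, 10.17, 11.57, 0.08, 2.02, -1.39]
```

Request:
arm_command:
  deltas:
    - [0,-0.73,0.28,0.2,0.1,2,-1.4]
    - [0,-0.56,2.57,3.48,0.1,2,-1.4]
    - [0,-0.39,4.85,6.75,0.1,2,-1.4]
    - [0,-0.22,7.14,10.0,0.1,2,-1.4]
    - [0,-0.09,8.86,12.5,0.1,2,-1.4]
    - [0,-0.09,8.86,12.5,0.1,2,-1.4]
    - [0,-0.09,8.86,12.5,0.1,2,-1.4]
    - [0,-0.09,8.86,12.5,0.1,2,-1.4]

```text
t: 5.77
position: [0.5494, 0.0324, 0.1673]
ee_rot: [[1.0, -0.008, -0.012], [0.015, 0.574, 0.819], [0.0, -0.819, 0.574]]
force: [0.6, 0.4, -2.5]
grip_width: 0.17
```

```bash
python3 - <<'E'
from h import *
st=r.observe();p_,d=r.snapshot("wrist");np.save("pics/w4.npy",d)
cv2.imwrite("pics/w4c.png",cv2.resize(p_[0:250,200:450,::-1],None,fx=2.4,fy=2.4,interpolation=cv2.INTER_CUBIC))
print(st["t"],st["position"],st["force"],st["q"])
rows([sp(0,-89,z) for z in (.148,.140,.132,.124,.117,.113)],st)
print(proj("wrist",np.r_[HEAD,.136],st),proj("wrist",np.r_[HEAD,.172],st))
E
```

```text
5.7667 [0.5494 0.0324 0.1673] [ 0.6063  0.4124 -2.5376] [-22.311   31.4781  89.629   32.8589  76.7238 -36.0265]
[-0.07, 0.08, 0.14, -0.05, -0.12, 0.09]
[-0.07, 0.73, -0.32, -0.05, -0.12, 0.09]
[-0.07, 1.39, -0.78, -0.05, -0.12, 0.09]
[-0.07, 2.04, -1.24, -0.05, -0.12, 0.09]
[-0.07, 2.62, -1.64, -0.05, -0.12, 0.09]
[-0.07, 2.94, -1.87, -0.05, -0.12, 0.09]
[325.1623 129.0951] [325.0931  99.064 ]
```

View pics/w4c.png

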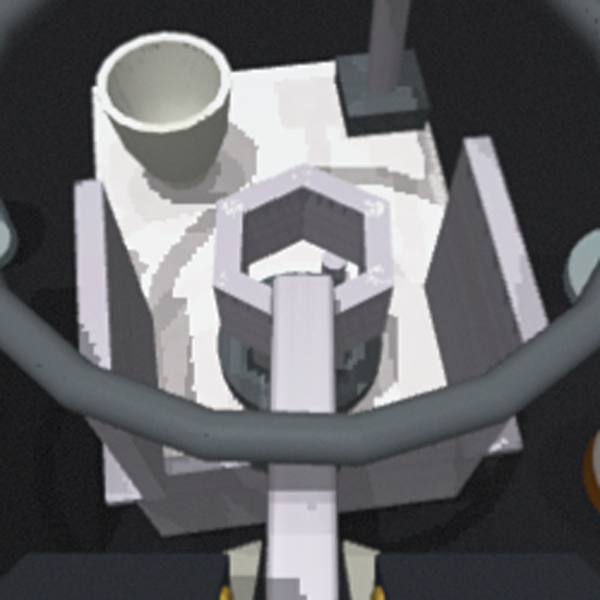

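The ring hangs centred over the flange (flange edges at crop 220 and 382, ring centre 303), clear of the cheeks. I'm lowering it now.

Request:
arm_command:
  deltas:
    - [0,-0.07,0.08,0.14,0,0,0]
    - [0,-0.07,0.73,-0.32,0,0,0]
    - [0,-0.07,1.06,-0.55,0,0,0]
    - [0,-0.07,1.4,-0.78,0,0,0]
    - [0,-0.07,1.7,-1.0,0,0,0]
    - [0,-0.07,2.04,-1.24,0,0,0]
    - [0,-0.07,2.3,-1.45,0,0,0]
    - [0,-0.07,2.65,-1.65,0,0,0]
    - [0,-0.07,2.8,-1.78,0,0,0]
    - [0,-0.07,2.8,-1.78,0,0,0]

```text
t: 6.65
position: [0.5484, 0.0356, 0.1345]
ee_rot: [[1.0, -0.009, -0.013], [0.016, 0.576, 0.817], [-0.0, -0.818, 0.576]]
force: [0.9, 0.6, -2.2]
grip_width: 0.173
```

```bash
cat >> h.py <<'E'
def ringpose(st,d,cx,cy,rad=.05):
    """print actual spanner geometry from wrist depth: handle/ring top heights"""
E
python3 - <<'E'
from h import *
st=r.observe();p_,d=r.snapshot("wrist")
print(st["t"],st["position"],st["force"],st["torque"])
rows([sp(0,-89,.115)],st)
P=cloud("wrist",d,st)
q=P[(d>0)&(np.hypot(P[...,0]-.547,P[...,1]-.133)<.03)]
print(np.histogram(q[:,2],bins=np.arange(.11,.175,.005)))
E
```

```text
6.65 [0.5484 0.0356 0.1345] [ 0.9428  0.567  -2.1855] [-0.5502 -0.0288  0.0566]
[0.04, -0.09, -0.13, -0.16, -0.1, 0.05]
(array([  21,  108,   83,  232,  741, 2460,  429,  114,  346,    0,    0,
          0]), array([0.11 , 0.115, 0.12 , 0.125, 0.13 , 0.135, 0.14 , 0.145, 0.15 ,
       0.155, 0.16 , 0.165, 0.17 ]))
```

Seated: the ring top reads 0.135–0.140, where 0.139 is expected, and there is no contact force. Planning stroke 1.

```bash
python3 - <<'E'
from h import *
st=r.observe()
rows([sp(0,a,.115) for a in np.r_[np.arange(-84,-43,5),-43]],st)
E
```

```text
[0.89, -0.05, -0.1, -0.13, -4.18, 2.94]
[1.75, 0.02, -0.01, -0.13, -8.28, 5.81]
[2.59, 0.12, 0.15, -0.13, -12.37, 8.68]
[3.42, 0.27, 0.36, -0.13, -16.46, 11.56]
[4.21, 0.47, 0.63, -0.13, -20.55, 14.43]
[4.98, 0.7, 0.96, -0.13, -24.65, 17.3]
[5.71, 0.96, 1.34, -0.13, -28.74, 20.17]
[6.39, 1.27, 1.77, -0.13, -32.83, 23.05]
[7.03, 1.6, 2.25, -0.13, -36.92, 25.92]
[7.15, 1.68, 2.35, -0.13, -37.74, 26.49]
```

Request:
arm_command:
  deltas:
    - [0,0.89,0,0,0,-4.2,2.9]
    - [0,1.75,0.02,0,0,-8.3,5.8]
    - [0,2.59,0.12,0.15,0,-12.4,8.7]
    - [0,3.42,0.27,0.36,0,-16.5,11.6]
    - [0,4.21,0.47,0.63,0,-20.5,14.4]
    - [0,4.98,0.7,0.96,0,-24.6,17.3]
    - [0,5.71,0.96,1.34,0,-28.7,20.2]
    - [0,6.39,1.27,1.77,0,-32.8,23.0]
    - [0,7.03,1.6,2.25,0,-36.9,25.9]
    - [0,7.15,1.68,2.35,0,-37.7,26.5]

```text
t: 7.53
position: [0.6205, 0.0664, 0.1345]
ee_rot: [[0.678, -0.421, -0.602], [0.735, 0.39, 0.555], [0.001, -0.819, 0.574]]
force: [0.5, -4.6, 2.0]
grip_width: 0.169
```

```bash
python3 - <<'E'
from h import *
st=r.observe();p_,d=r.snapshot("wrist");t_,d2=r.snapshot("top")
cv2.imwrite("pics/m5.png",np.hstack([cv2.resize(p_[0:250,200:450,::-1],(500,500)),cv2.resize(t_[150:250,200:260+40,::-1],(300,300)).repeat(1,0)[:500] if 0 else cv2.copyMakeBorder(cv2.resize(t_[155:255,210:310,::-1],(300,300)),0,200,0,0,cv2.BORDER_CONSTANT)]))
print(st["t"],st["position"],st["force"],st["torque"],st["q"])
rows([sp(0,-43,.115)],st)
x=st["ee_rot"][:,0];print("handle az",np.degrees(np.arctan2(x[1],x[0]))-90)
E
```

```text
7.5333 [0.6205 0.0664 0.1345] [ 0.5266 -4.5815  2.0047] [-0.4562  0.0567  0.2836] [ -9.8929  51.5969  54.7418  18.6788 103.4225 -57.68  ]
[-0.15, 0.01, 0.01, -0.02, 0.25, -0.13]
handle az -42.71989263316922
```

View pics/m5.png

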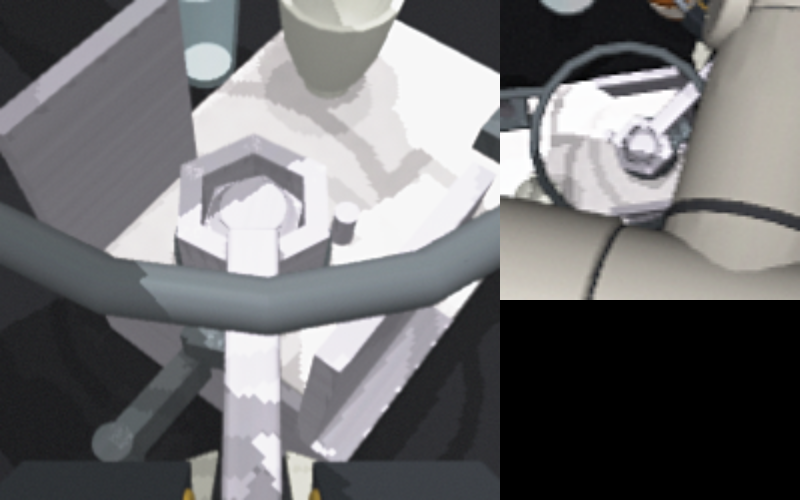

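The ring is still seated over the hex with the handle near the far cheek. The 4.6 N force fits the dog's drive torque. Next: ease back, lift, swing back 60°, reseat.

```bash
python3 - <<'E'
from h import *
st=r.observe()
rows([sp(0,-47,.115),sp(0,-51,.115),sp(0,-51,.125),sp(0,-51,.135),sp(0,-51,.145)]+[sp(0,a,.145) for a in (-57,-63,-69,-75,-81)],st)
E
```

```text
[-0.77, 0.03, 0.03, -0.06, 3.28, -2.22]
[-1.46, 0.07, 0.09, -0.06, 6.56, -4.51]
[-1.46, -0.75, 0.66, -0.06, 6.56, -4.51]
[-1.45, -1.57, 1.23, -0.06, 6.56, -4.51]
[-1.45, -2.38, 1.81, -0.06, 6.56, -4.51]
[-2.47, -2.27, 1.97, -0.07, 11.47, -7.96]
[-3.46, -2.1, 2.22, -0.07, 16.38, -11.4]
[-4.42, -1.87, 2.55, -0.07, 21.29, -14.85]
[-5.32, -1.58, 2.96, -0.08, 26.21, -18.29]
[-6.17, -1.24, 3.45, -0.08, 31.12, -21.74]
```

Request:
arm_command:
  deltas:
    - [0,-0.77,0.03,0.03,0,3.3,-2.2]
    - [0,-1.46,0.07,0.09,0,6.6,-4.5]
    - [0,-1.46,-0.75,0.66,0,6.6,-4.5]
    - [0,-1.45,-1.57,1.23,0,6.6,-4.5]
    - [0,-1.45,-2.38,1.81,0,6.6,-4.5]
    - [0,-1.45,-2.38,1.81,0,6.6,-4.5]
    - [0,-2.47,-2.27,1.97,0,11.5,-8.0]
    - [0,-3.46,-2.1,2.22,0,16.4,-11.4]
    - [0,-4.42,-1.87,2.55,0,21.3,-14.9]
    - [0,-5.32,-1.58,2.96,0,26.2,-18.3]

```text
t: 8.47
position: [0.5702, 0.0428, 0.1641]
ee_rot: [[0.967, -0.152, -0.205], [0.255, 0.565, 0.785], [-0.003, -0.811, 0.585]]
force: [3.6, 31.5, -12.7]
grip_width: 0.171
```

```bash
python3 - <<'E'
from h import *
st=r.observe();p_,d=r.snapshot("wrist");np.save("pics/w6.npy",d)
print(st["t"],st["position"],st["force"])
P=cloud("wrist",d,st);z=P[...,2]
m=(d>0)&(z>.109)&(z<.121)&(np.hypot(P[...,0]-.547,P[...,1]-.133)<.05)&(np.hypot(P[...,0]-.547,P[...,1]-.133)>.033)
q=P[m]-np.r_[HEAD,0];print(len(q),np.percentile(np.degrees(np.arctan2(q[:,1],q[:,0])),[1,10,50,90,99]))
m=(d>0)&(z>.162)&(z<.18)&(np.hypot(P[...,0]-.547,P[...,1]-.133)<.04);q=P[m];print("ring top",len(q),q.min(0),q.max(0),np.median(q[:,2]))
cv2.imwrite("pics/w6c.png",cv2.resize(p_[0:250,200:450,::-1],None,fx=2.4,fy=2.4,interpolation=cv2.INTER_CUBIC))
rows([sp(0,a,.145) for a in (-75,-81,-87,-93,-99,-105,-111,-113)],st)
E
```

```text
8.4667 [0.5702 0.0428 0.1641] [  3.5867  31.4748 -12.6661]
4 [-46.7087 -46.4181 -44.9368 -43.6301 -43.4069]
ring top 622 [0.5442 0.0932 0.162 ] [0.5631 0.1198 0.1679] 0.1644298080155298
[0.1, -0.37, -0.45, -0.79, -0.27, -0.02]
[-0.94, -0.34, -0.41, -0.78, 4.62, -3.5]
[-1.96, -0.24, -0.29, -0.77, 9.51, -6.97]
[-2.97, -0.08, -0.08, -0.75, 14.4, -10.44]
[-3.94, 0.13, 0.22, -0.74, 19.29, -13.92]
[-4.86, 0.41, 0.6, -0.72, 24.19, -17.39]
[-5.73, 0.74, 1.05, -0.71, 29.08, -20.87]
[-6.01, 0.86, 1.22, -0.7, 30.71, -22.02]
```

There is an unexpected 31 N on the tool, so I'll look before doing anything.

View pics/w6c.png

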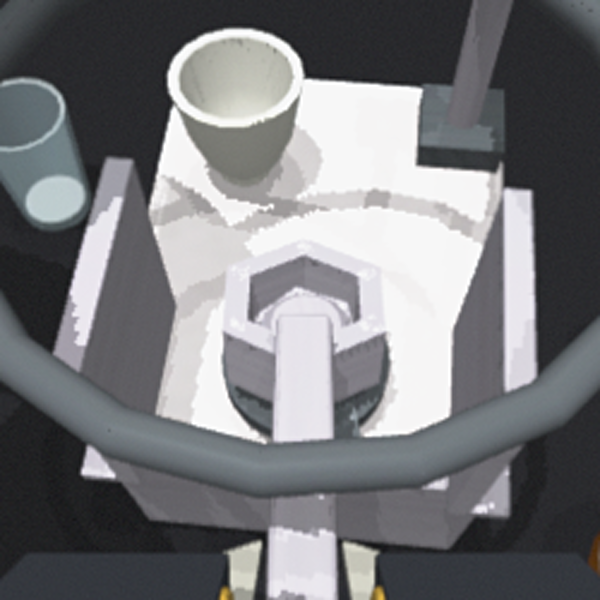

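```bash
python3 - <<'E'
from h import *
st=r.observe();d=np.load("pics/w6.npy");P=cloud("wrist",d,st)
f=lambda x,y:(int(200+x/2.4),int(y/2.4))
for n,c in [("ring far",(305,249)),("ring L",(235,290)),("ring R",(374,290)),("nearL",(240,325)),("nearR",(370,325)),("head?",(285,305)),("head?",(325,305)),("hnd",(304,330)),("hnd",(304,400)),("hnd",(304,430)),("hnd",(304,520)),("suppring",(304,470)),("dog?",(350,415)),("dog?",(345,425))]:
    u=f(*c);print(n,u,P[u[1],u[0]])
g=st["position"]-.008*st["ee_rot"][:,1];print("grasp",g)
E
```

```text
ring far (327, 103) [0.5384 0.1589 0.1419]
ring L (297, 120) [0.5209 0.1352 0.1454]
ring R (355, 120) [0.5636 0.1463 0.1448]
nearL (300, 135) [0.5279 0.1205 0.1495]
nearR (354, 135) [0.5658 0.1313 0.1475]
head? (318, 127) [0.5362 0.1387 0.1368]
head? (335, 127) [0.5492 0.1421 0.1365]
hnd (326, 137) [0.5486 0.1158 0.1618]
hnd (326, 166) [0.5547 0.092  0.1672]
hnd (326, 179) [0.5572 0.0822 0.1697]
hnd (326, 216) [0.5633 0.0583 0.1741]
suppring (326, 195) [0.5643 0.0551 0.2156]
dog? (345, 172) [0.5645 0.1158 0.1157]
dog? (343, 177) [0.5639 0.1112 0.1154]
grasp [0.5692 0.0376 0.1705]
```

The ring never came off. It jammed on the hex under residual drive load, and the spanner pitched about 12° in the grip (far ring edge at z 0.142), so the dog has probably been dragged back a bit. I'll push it back down onto the flange, which re-levels it, and grip harder.

```bash
cat >> h.py <<'E'
def fake(p,R): return dict(position=p,ee_rot=R)
def az(st): x=st["ee_rot"][:,0]; return np.degrees(np.arctan2(x[1],x[0]))-90
E
python3 - <<'E'
from h import *
s=fake(*sp(0,-75,.145))
rows([sp(0,-72,z) for z in (.138,.130,.122,.115)],s)
E
```

```text
[0.52, 0.58, -0.39, -0.0, -2.46, 1.72]
[0.52, 1.24, -0.85, -0.0, -2.46, 1.72]
[0.52, 1.89, -1.31, -0.0, -2.46, 1.72]
[0.52, 2.47, -1.71, -0.0, -2.46, 1.72]
```

Request:
arm_command:
  deltas:
    - [0,0.52,0.58,-0.39,0,-2.5,1.7]
    - [0,0.52,1.24,-0.85,0,-2.5,1.7]
    - [0,0.52,1.89,-1.31,0,-2.5,1.7]
    - [0,0.52,2.47,-1.71,0,-2.5,1.7]
    - [0,0.52,2.47,-1.71,0,-2.5,1.7]
    - [0,0.52,2.47,-1.71,0,-2.5,1.7]
  newtons: 60

```text
t: 9.02
position: [0.5777, 0.0375, 0.135]
ee_rot: [[0.952, -0.176, -0.253], [0.308, 0.547, 0.779], [0.001, -0.819, 0.574]]
force: [2.9, -2.6, 0.4]
grip_width: 0.169
```

```bash
cat >> h.py <<'E'
def look():
    st=r.observe();p_,d=r.snapshot("wrist");P=cloud("wrist",d,st)
    print("t",st["t"],st["position"],"F",st["force"],"M",st["torque"],"az",az(st),"grip",st["grip_width"])
    a=np.radians(az(st));h=np.array([np.cos(a),np.sin(a)]);g=st["position"]-.008*st["ee_rot"][:,1]
    L=(P[...,:2]-g[:2])@h; S=(P[...,:2]-g[:2])@np.array([-h[1],h[0]])
    m=(d>0)&(abs(S)<.006)&(L<-.02)&(L>-.08)&(abs(P[...,2]-g[2])<.03)
    if m.sum()>10:
        k=np.polyfit(L[m],P[...,2][m],1);print("handle pitch deg",np.degrees(np.arctan(k[0])),"z of handle top at ring",np.polyval(k,-.0856),"-> underside ~",np.polyval(k,-.1036)-.035, "handle start L",L[m].min())
    return st,p_,d,P
E
python3 - <<'E'
from h import *
st,*_=look(); rows([sp(0,-72,.115)],st)
E
```

```text
t 9.0167 [0.5777 0.0375 0.135 ] F [ 2.9499 -2.5796  0.4188] M [-0.2105 -0.5626 -0.3566] az -72.08255257213916 grip 0.1692123251235848
handle pitch deg 0.3940312599721197 z of handle top at ring 0.15077724669222076 -> underside ~ 0.11565345616949183 handle start L -0.07995954979187278
[0.03, 0.12, 0.07, -0.04, -0.03, 0.1]
```

```bash
python3 - <<'E'
from h import *
st=r.observe()
rows([sp(0,a,.115) for a in (-67,-62,-57,-52,-47,-42,-41)],st)
print(); s=fake(*sp(0,-41,.115)); rows([sp(0,-46,.115),sp(0,-51,.115)],s)
E
```

```text
[0.89, 0.14, 0.11, -0.02, -4.11, 2.97]
[1.75, 0.21, 0.2, -0.01, -8.21, 5.84]
[2.59, 0.32, 0.35, -0.01, -12.3, 8.71]
[3.42, 0.47, 0.56, -0.01, -16.4, 11.57]
[4.21, 0.66, 0.84, -0.0, -20.49, 14.44]
[4.98, 0.89, 1.16, -0.0, -24.59, 17.31]
[5.13, 0.94, 1.23, 0.0, -25.41, 17.88]

[-0.86, 0.02, 0.03, -0.0, 4.1, -2.87]
[-1.72, 0.09, 0.12, -0.0, 8.19, -5.74]
```

Request:
arm_command:
  deltas:
    - [0,0.89,0.14,0.11,0,-4.1,3]
    - [0,1.75,0.21,0.2,0,-8.2,5.8]
    - [0,2.59,0.32,0.35,0,-12.3,8.7]
    - [0,3.42,0.47,0.56,0,-16.4,11.6]
    - [0,4.21,0.66,0.84,0,-20.5,14.4]
    - [0,4.98,0.89,1.16,0,-24.6,17.3]
    - [0,5.13,0.94,1.23,0,-25.4,17.9]
    - [0,5.13,0.94,1.23,0,-25.4,17.9]

```text
t: 9.73
position: [0.6241, 0.0673, 0.1349]
ee_rot: [[0.655, -0.428, -0.623], [0.756, 0.373, 0.538], [0.002, -0.823, 0.568]]
force: [12.4, -8.5, 6.4]
grip_width: 0.171
```

Request:
arm_command:
  deltas:
    - [0,-0.86,0.02,0.03,0,4.1,-2.9]
    - [0,-1.72,0.09,0.12,0,8.2,-5.7]
    - [0,-1.72,0.09,0.12,0,8.2,-5.7]
    - [0,-1.72,0.09,0.12,0,8.2,-5.7]
    - [0,-1.72,0.09,0.12,0,8.2,-5.7]

```text
t: 10.15
position: [0.61, 0.055, 0.1347]
ee_rot: [[0.778, -0.359, -0.516], [0.629, 0.444, 0.638], [0.0, -0.821, 0.571]]
force: [7.4, -6.2, 2.2]
grip_width: 0.172
```

```bash
python3 - <<'E'
from h import *
st,*_=look(); rows([sp(0,-51,.115)],st)
print(st["ee_rot"].T@[0,0,1])
E
```

```text
t 10.15 [0.61   0.055  0.1347] F [ 7.3991 -6.1644  2.208 ] M [-0.501  -0.8912 -0.4491] az -51.05688181500019 grip 0.17196373584813168
handle pitch deg 0.22529237538535163 z of handle top at ring 0.15070456625150247 -> underside ~ 0.11563378819958506 handle start L -0.07999033775439705
[0.01, 0.09, 0.09, 0.17, -0.04, 0.04]
[ 0.0001 -0.8208  0.5712]
```

The handle is level again, but about 9.5 N of radial force pushes the spanner inward, which explains the jam. I'll back off 2 mm radially first.

Request:
arm_command:
  deltas:
    - [0,0,-0.11,-0.16,0,0,0]
    - [0,0,-0.11,-0.16,0,0,0]
    - [0,0,-0.11,-0.16,0,0,0]

```text
t: 10.45
position: [0.6104, 0.0549, 0.1342]
ee_rot: [[0.776, -0.362, -0.516], [0.63, 0.445, 0.636], [-0.001, -0.819, 0.574]]
force: [3.8, -3.5, 3.8]
grip_width: 0.17
```

```bash
python3 - <<'E'
from h import *
st=r.observe();a=np.radians(az(st));h=np.array([np.cos(a),np.sin(a)]);print(st["position"],st["force"],"radial",st["force"][:2]@h,"tang",st["force"][:2]@[-h[1],h[0]])
rows([sp(0,-51,.115)],st)
E
```

```text
[0.6104 0.0549 0.1342] [ 3.8367 -3.5237  3.7517] radial 5.153877759074851 tang 0.7575876224416038
[-0.01, 0.07, 0.14, -0.02, 0.02, -0.09]
```

Request:
arm_command:
  deltas:
    - [0,0,-0.12,-0.18,0,0,0]
    - [0,0,-0.12,-0.18,0,0,0]
    - [0,0,-0.53,0.11,0,0,0]
    - [0,0,-0.94,0.39,0,0,0]
    - [0,0,-1.35,0.68,0,0,0]
    - [0,0,-1.76,0.97,0,0,0]
    - [0,0,-2.17,1.25,0,0,0]
    - [0,0,-2.58,1.54,0,0,0]
    - [0,0,-2.6,1.55,0,0,0]

```text
t: 11.2
position: [0.6116, 0.0534, 0.1651]
ee_rot: [[0.776, -0.363, -0.516], [0.631, 0.444, 0.636], [-0.001, -0.819, 0.574]]
force: [0.4, 0.1, -3.0]
grip_width: 0.176
```

```bash
python3 - <<'E'
from h import *
st,p_,d,P=look(); np.save("pics/w7.npy",d)
cv2.imwrite("pics/w7c.png",cv2.resize(p_[0:250,200:450,::-1],None,fx=2.4,fy=2.4,interpolation=cv2.INTER_CUBIC))
rows([sp(0,-51,.145)],st)
z=P[...,2];rr=np.hypot(P[...,0]-.547,P[...,1]-.133)
m=(d>0)&(z>.118)&(z<.1315)&(rr<.024);q=P[m];print("hex flank pts",len(q))
m=(d>0)&(z>.109)&(z<.119)&(rr<.05)&(rr>.032);q=P[m]-np.r_[HEAD,0];print(len(q),np.percentile(np.degrees(np.arctan2(q[:,1],q[:,0])),[1,10,50,90,99]) if len(q) else 0)
E
```

```text
t 11.2 [0.6116 0.0534 0.1651] F [ 0.4223  0.0824 -3.0378] M [-0.5566 -0.6174 -0.041 ] az -50.87203872510194 grip 0.17603822358487148
handle pitch deg 0.5274293371799585 z of handle top at ring 0.18064552169749565 -> underside ~ 0.1454798202039127 handle start L -0.07997024525883324
[-0.01, 0.26, 0.25, -0.01, 0.06, -0.13]
hex flank pts 39
87 [-69.3521 -36.778   70.4149  75.5766  77.938 ]
```

It's free: level, only its weight on the tool, underside at 0.1455. Checking the ring offset in the grip before the return swing.

```bash
python3 - <<'E'
from h import *
st=r.observe();d=np.load("pics/w7.npy");P=cloud("wrist",d,st)
a=np.radians(az(st));h=np.array([np.cos(a),np.sin(a)]);g=st["position"]-.008*st["ee_rot"][:,1];t=np.array([-h[1],h[0]])
L=(P[...,:2]-g[:2])@h;S=(P[...,:2]-g[:2])@t;z=P[...,2]
m=(d>0)&(abs(z-.169)<.0025)&(L<-.06)&(L>-.15)&(abs(S)<.04)
print("ring top L",L[m].min(),L[m].max(),"S",S[m].min(),S[m].max())
m=(d>0)&(abs(z-.1805)<.002)&(L<-.06)&(abs(S)<.012);print("handle start",L[m].min(),"S mean",S[m].mean())
m=(d>0)&(abs(z-.1155)<.003)&(np.hypot(P[...,0]-.547,P[...,1]-.133)<.032);E=P[m];print("flange",len(E),E.min(0),E.max(0))
E
```

```text
ring top L -0.1497101618370395 -0.06187681034380813 S -0.039960600285435896 0.039941042788107235
handle start -0.08921318530561118 S mean -0.0010030058628166746
flange 843 [0.5188 0.1038 0.1126] [0.5766 0.1631 0.1184]
```

View pics/w7c.png

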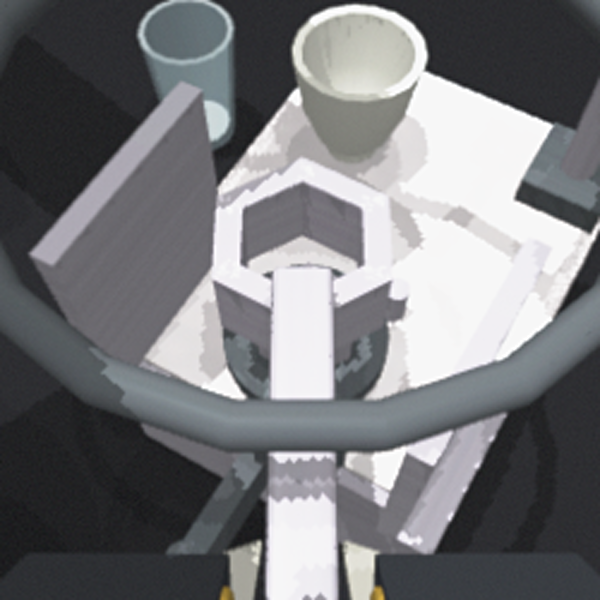

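The wrist crop shows the ring clear above the flange, centred at crop (303,240), with the dog hidden under the handle as expected. The spanner slid about 3.5 mm out in the grip, so I'm updating the offset to 0.107 and swinging back to azimuth −111.

```bash
sed -i 's/off=.1036/off=.107/; s/-.0856/-.089/; s/(k,-.1036)/(k,-.107)/' h.py; python3 - <<'E'
from h import *
st=r.observe()
rows([sp(0,a,.146) for a in (-57,-63,-69,-75,-81,-87,-93,-99,-105,-111)],st)
E
```

```text
[-1.08, -0.03, 0.1, -0.02, 4.96, -3.58]
[-2.14, 0.07, 0.24, -0.02, 9.88, -7.03]
[-3.17, 0.23, 0.47, -0.02, 14.79, -10.47]
[-4.17, 0.45, 0.79, -0.01, 19.7, -13.91]
[-5.12, 0.73, 1.18, -0.01, 24.62, -17.35]
[-6.02, 1.07, 1.66, -0.0, 29.53, -20.8]
[-6.85, 1.46, 2.22, 0.0, 34.45, -24.24]
[-7.61, 1.9, 2.84, 0.01, 39.36, -27.68]
[-8.28, 2.38, 3.52, 0.01, 44.28, -31.12]
[-8.86, 2.9, 4.26, 0.02, 49.19, -34.56]
```

Request:
arm_command:
  deltas:
    - [0,-1.08,-0.03,0.1,0,5,-3.6]
    - [0,-2.14,0.07,0.24,0,9.9,-7]
    - [0,-3.17,0.23,0.47,0,14.8,-10.5]
    - [0,-4.17,0.45,0.79,0,19.7,-13.9]
    - [0,-5.12,0.73,1.18,0,24.6,-17.3]
    - [0,-6.02,1.07,1.66,0,29.5,-20.8]
    - [0,-6.85,1.46,2.22,0,34.4,-24.2]
    - [0,-7.61,1.9,2.84,0,39.4,-27.7]
    - [0,-8.28,2.38,3.52,0,44.3,-31.1]
    - [0,-8.86,2.9,4.26,0,49.2,-34.6]

```text
t: 12.08
position: [0.5092, 0.0373, 0.1646]
ee_rot: [[0.931, 0.208, 0.299], [-0.364, 0.534, 0.763], [-0.001, -0.819, 0.573]]
force: [1.1, 0.5, -2.4]
grip_width: 0.171
```

```bash
python3 - <<'E'
from h import *
st,p_,d,P=look(); np.save("pics/w8.npy",d);cv2.imwrite("pics/w8.png",p_[:,:,::-1])
rows([sp(0,-111,z) for z in (.145,.137,.131,.126,.121,.116)],st)
z=P[...,2];q=P-np.r_[HEAD,0];rr=np.hypot(q[...,0],q[...,1])
m=(d>0)&(z>.117)&(z<.1315)&(rr<.024)&(rr>.012);print("flank",m.sum())
A=np.degrees(np.arctan2(q[...,1],q[...,0]))
for lo,hi in [(.033,.038),(.038,.043),(.043,.047)]:
    m=(d>0)&(z>.107)&(z<.122)&(rr>lo)&(rr<hi);print(lo,m.sum(),np.histogram(A[m],bins=np.arange(-180,181,10))[0])
E
```

```text
t 12.0833 [0.5092 0.0373 0.1646] F [ 1.1309  0.4927 -2.44  ] M [-0.674   0.1698  0.0548] az -111.3593861458007 grip 0.17123423779458272
handle pitch deg 0.636257291212163 z of handle top at ring 0.18000358130897656 -> underside ~ 0.14480368696898294 handle start L -0.07999801072176915
[0.09, 0.04, 0.03, 0.03, -0.34, 0.15]
[0.1, 0.7, -0.43, 0.03, -0.34, 0.15]
[0.1, 1.19, -0.77, 0.03, -0.34, 0.15]
[0.1, 1.6, -1.06, 0.03, -0.34, 0.15]
[0.1, 2.01, -1.34, 0.03, -0.34, 0.15]
[0.1, 2.42, -1.63, 0.03, -0.34, 0.15]
flank 45
0.033 150 [ 0  0  0  0  0  0  0  0  0  0  0 15 38 39 29  0  0  0  0  0  0  0  0  0
  4 25  0  0  0  0  0  0  0  0  0  0]
0.038 134 [ 0  0  0  0  0  0  0  0  0  0  0  0  9 43 32  0  0  0  0  0  0  0  0  0
 14 36  0  0  0  0  0  0  0  0  0  0]
0.043 50 [ 0  0  0  0  0  0  0  0  0  0  0  0  0 19 20  0  0  0  0  0  0  0  0  0
  4  7  0  0  0  0  0  0  0  0  0  0]
```

Depth now shows the dog directly, spanning about −70…−31°, so it sits at about −50°. Seating at −110 is right.

Request:
arm_command:
  deltas:
    - [0,0.1,0.7,-0.43,0,-1,0.7]
    - [0,0.1,1.19,-0.77,0,-1,0.7]
    - [0,0.1,1.6,-1.06,0,-1,0.7]
    - [0,0.1,2.0,-1.34,0,-1,0.7]
    - [0,0.1,2.42,-1.63,0,-1,0.7]
    - [0,0.1,2.42,-1.63,0,-1,0.7]
    - [0,0.1,2.42,-1.63,0,-1,0.7]

```text
t: 12.72
position: [0.5114, 0.038, 0.1353]
ee_rot: [[0.941, 0.193, 0.278], [-0.339, 0.54, 0.77], [-0.001, -0.819, 0.574]]
force: [0.9, 0.2, -1.3]
grip_width: 0.169
```

```bash
python3 - <<'E'
from h import *
st,*_=look()
rows([sp(0,a,.116) for a in (-103,-96,-89,-82,-75,-68,-61,-54,-47,-42)],st)
E
```

```text
t 12.7167 [0.5114 0.038  0.1353] F [ 0.8596  0.2487 -1.3347] M [-0.4595  0.0446 -0.0823] az -109.8124570263811 grip 0.16912216734190605
handle pitch deg 0.4609619322895356 z of handle top at ring 0.15092966158764096 -> underside ~ 0.11578484300106787 handle start L -0.07988971748199064
[1.35, -0.02, -0.01, -0.02, -5.63, 3.84]
[2.58, 0.1, 0.18, -0.03, -11.36, 7.86]
[3.77, 0.31, 0.48, -0.03, -17.09, 11.87]
[4.91, 0.61, 0.91, -0.04, -22.83, 15.89]
[5.98, 0.98, 1.44, -0.04, -28.56, 19.91]
[6.96, 1.42, 2.08, -0.05, -34.29, 23.92]
[7.84, 1.93, 2.8, -0.05, -40.02, 27.94]
[8.6, 2.5, 3.62, -0.06, -45.76, 31.96]
[9.24, 3.12, 4.5, -0.06, -51.49, 35.98]
[9.61, 3.58, 5.16, -0.07, -55.58, 38.85]
```

Seated at underside 0.1158. Stroke 2.

Request:
arm_command:
  deltas:
    - [0,1.35,0,0,0,-5.6,3.8]
    - [0,2.58,0.1,0.18,0,-11.4,7.9]
    - [0,3.77,0.31,0.48,0,-17.1,11.9]
    - [0,4.91,0.61,0.91,0,-22.8,15.9]
    - [0,5.98,0.98,1.44,0,-28.6,19.9]
    - [0,6.96,1.42,2.08,0,-34.3,23.9]
    - [0,7.84,1.93,2.8,0,-40,27.9]
    - [0,8.6,2.5,3.62,0,-45.8,32]
    - [0,9.24,3.12,4.5,0,-51.5,36]
    - [0,9.61,3.58,5.16,0,-55.6,38.9]

```text
t: 13.6
position: [0.6232, 0.0659, 0.1355]
ee_rot: [[0.664, -0.431, -0.611], [0.748, 0.382, 0.543], [-0.0, -0.818, 0.576]]
force: [-1.5, 2.3, -0.9]
grip_width: 0.17
```

```bash
python3 - <<'E'
from h import *
st,*_=look();a=np.radians(az(st));h=np.array([np.cos(a),np.sin(a)]);print("radial",st["force"][:2]@h,"tang",st["force"][:2]@[-h[1],h[0]])
s=fake(*sp(0,-42,.116))
rows([sp(0,-42,.116)],st); print(); rows([sp(0,-47,.116),sp(0,-52,.116)],s)
E
```

```text
t 13.6 [0.6232 0.0659 0.1355] F [-1.4902  2.3154 -0.8641] M [ 0.1159 -0.0521 -0.6419] az -41.598850558056014 grip 0.16977670267511785
handle pitch deg 0.12773525186177506 z of handle top at ring 0.15155623939930046 -> underside ~ 0.11651611011993124 handle start L -0.07994896324871917
radial -2.6516238301754584 tang 0.7421059025629313
[-0.11, -0.04, -0.07, -0.14, 0.32, -0.25]

[-0.89, 0.02, 0.03, 0.0, 4.1, -2.87]
[-1.78, 0.09, 0.13, 0.0, 8.19, -5.74]
```

Request:
arm_command:
  deltas:
    - [0,-0.89,0.07,0.1,0,4.1,-2.9]
    - [0,-1.78,0.14,0.2,0,8.2,-5.7]
    - [0,-1.78,0.14,0.2,0,8.2,-5.7]
    - [0,-1.78,0.14,0.2,0,8.2,-5.7]
    - [0,-1.78,0.14,0.2,0,8.2,-5.7]

```text
t: 14.07
position: [0.6096, 0.0529, 0.1358]
ee_rot: [[0.786, -0.354, -0.506], [0.618, 0.451, 0.644], [0.0, -0.819, 0.573]]
force: [2.2, 1.5, -3.5]
grip_width: 0.171
```

```bash
python3 - <<'E'
from h import *
st=r.observe();a=np.radians(az(st));h=np.array([np.cos(a),np.sin(a)]);print("az",az(st),st["force"],st["torque"],"radial",st["force"][:2]@h,"tang",st["force"][:2]@[-h[1],h[0]])
rows([sp(0,-52,.116),sp(0,-52,.146)],st)
E
```

```text
az -51.85946725463943 [ 2.1521  1.5175 -3.4709] [-0.3856 -0.8258 -0.3705] radial 0.13554967878843577 tang 2.629811479719624
[-0.0, -0.01, -0.08, 0.03, 0.12, -0.08]
[-0.0, -2.47, 1.64, 0.03, 0.12, -0.08]
```

Request:
arm_command:
  deltas:
    - [0,0.3,0,0,0,-1.4,1]
    - [0,0.3,0,0,0,-1.4,1]
    - [0,0.3,-0.41,0.28,0,-1.4,1]
    - [0,0.3,-0.82,0.56,0,-1.4,1]
    - [0,0.3,-1.23,0.84,0,-1.4,1]
    - [0,0.3,-1.64,1.12,0,-1.4,1]
    - [0,0.3,-2.05,1.4,0,-1.4,1]
    - [0,0.3,-2.47,1.68,0,-1.4,1]
    - [0,0.3,-2.47,1.68,0,-1.4,1]

```text
t: 14.82
position: [0.6121, 0.054, 0.1672]
ee_rot: [[0.768, -0.366, -0.525], [0.64, 0.44, 0.63], [0.0, -0.82, 0.573]]
force: [-0.3, -0.5, -1.7]
grip_width: 0.173
```

```bash
python3 - <<'E'
from h import *
st,p_,d,P=look()
rows([sp(0,a,.146) for a in (-57,-63,-69,-75,-81,-87,-93,-99,-105,-111)],st)
z=P[...,2];q=P-np.r_[HEAD,0];rr=np.hypot(q[...,0],q[...,1]);A=np.degrees(np.arctan2(q[...,1],q[...,0]))
for lo,hi in [(.033,.038),(.038,.043),(.043,.047)]:
    m=(d>0)&(z>.107)&(z<.122)&(rr>lo)&(rr<hi);print(lo,m.sum(),np.histogram(A[m],bins=np.arange(-100,101,10))[0])
E
```

```text
t 14.8167 [0.6121 0.054  0.1672] F [-0.2824 -0.4616 -1.7395] M [-0.5916 -0.5694 -0.0079] az -50.2108961235897 grip 0.17329596054909485
handle pitch deg 0.5896556973719532 z of handle top at ring 0.18256128091274695 -> underside ~ 0.14737602857175217 handle start L -0.07998531863315567
[-1.16, 0.18, -0.05, 0.05, 5.57, -3.88]
[-2.21, 0.28, 0.1, 0.05, 10.49, -7.32]
[-3.24, 0.45, 0.34, 0.05, 15.4, -10.76]
[-4.24, 0.68, 0.67, 0.05, 20.32, -14.2]
[-5.19, 0.97, 1.08, 0.05, 25.24, -17.64]
[-6.08, 1.31, 1.57, 0.05, 30.15, -21.08]
[-6.9, 1.7, 2.13, 0.05, 35.07, -24.52]
[-7.65, 2.14, 2.76, 0.05, 39.99, -27.96]
[-8.31, 2.62, 3.45, 0.05, 44.9, -31.4]
[-8.89, 3.14, 4.19, 0.04, 49.82, -34.84]
0.033 156 [ 0  0  0  0  0  0  0  0  4 32 40 40 28  0  0  0  7  5  0  0]
0.038 155 [ 0  0  0  0  0  0  0  0  0  0 23 45 34  0  0  0 26 27  0  0]
0.043 83 [ 0  0  0  0  0  0  0  0  0  0  0 30 22  0  0  0  9 22  0  0]
```

Lifted clean. The dog spans about −12…+29°, so it's at about +9° (1.58 rad). Swinging back to −111 for the last stroke.

Request:
arm_command:
  deltas:
    - [0,-1.16,0.1,0,0,5.6,-3.9]
    - [0,-2.21,0.22,0.14,0,10.5,-7.3]
    - [0,-3.24,0.39,0.38,0,15.4,-10.8]
    - [0,-4.24,0.65,0.7,0,20.3,-14.2]
    - [0,-5.19,0.95,1.1,0,25.2,-17.6]
    - [0,-6.08,1.3,1.58,0,30.1,-21.1]
    - [0,-6.9,1.7,2.13,0,35.1,-24.5]
    - [0,-7.65,2.14,2.76,0,40,-28]
    - [0,-8.31,2.62,3.45,0,44.9,-31.4]
    - [0,-8.89,3.14,4.19,0,49.8,-34.8]

```text
t: 15.7
position: [0.509, 0.0373, 0.1639]
ee_rot: [[0.932, 0.206, 0.299], [-0.363, 0.534, 0.763], [-0.002, -0.82, 0.572]]
force: [0.7, -0.0, -1.6]
grip_width: 0.172
```

```bash
python3 - <<'E'
from h import *
st,p_,d,P=look()
rows([sp(0,-110.5,z) for z in (.137,.131,.126,.121,.116)],st)
E
```

```text
t 15.7 [0.509  0.0373 0.1639] F [ 0.6951 -0.0485 -1.6245] M [-0.6828  0.2081 -0.0738] az -111.29611365508349 grip 0.1717578665071969
handle pitch deg 0.7180405227022741 z of handle top at ring 0.17916955323213174 -> underside ~ 0.14394396233881485 handle start L -0.07999042754493252
[0.2, 0.65, -0.38, 0.08, -0.73, 0.35]
[0.2, 1.14, -0.72, 0.08, -0.73, 0.35]
[0.21, 1.55, -1.01, 0.08, -0.73, 0.35]
[0.21, 1.96, -1.3, 0.08, -0.73, 0.35]
[0.21, 2.37, -1.58, 0.08, -0.73, 0.35]
```

Request:
arm_command:
  deltas:
    - [0,0.2,0.65,-0.38,0,-0.7,0.4]
    - [0,0.2,1.14,-0.72,0,-0.7,0.4]
    - [0,0.2,1.55,-1.01,0,-0.7,0.4]
    - [0,0.2,1.96,-1.3,0,-0.7,0.4]
    - [0,0.2,2.37,-1.58,0,-0.7,0.4]
    - [0,0.2,2.37,-1.58,0,-0.7,0.4]
    - [0,0.2,2.37,-1.58,0,-0.7,0.4]

```text
t: 16.33
position: [0.5122, 0.0378, 0.1351]
ee_rot: [[0.939, 0.196, 0.283], [-0.345, 0.538, 0.769], [-0.001, -0.819, 0.573]]
force: [0.5, 3.8, -2.8]
grip_width: 0.172
```

```bash
python3 - <<'E'
from h import *
st,*_=look()
rows([sp(0,a,.116) for a in (-105,-99,-93,-87,-82,-77,-72,-69,-66)],st)
E
```

```text
t 16.3333 [0.5122 0.0378 0.1351] F [ 0.5021  3.8355 -2.8215] M [-0.22    0.083   0.0128] az -110.1541796722025 grip 0.17237420295582284
handle pitch deg 0.42752580311151195 z of handle top at ring 0.1508112836954736 -> underside ~ 0.11567697001048866 handle start L -0.07998893931880391
[0.91, -0.06, -0.03, 0.03, -4.27, 2.89]
[1.97, 0.02, 0.1, 0.03, -9.19, 6.33]
[3.01, 0.17, 0.31, 0.02, -14.1, 9.77]
[4.01, 0.38, 0.62, 0.02, -19.02, 13.21]
[4.82, 0.6, 0.93, 0.01, -23.11, 16.08]
[5.59, 0.86, 1.31, 0.01, -27.21, 18.94]
[6.31, 1.16, 1.73, 0.01, -31.31, 21.81]
[6.73, 1.36, 2.02, 0.0, -33.76, 23.53]
[7.12, 1.56, 2.31, 0.0, -36.22, 25.25]
```

Request:
arm_command:
  deltas:
    - [0,0.91,0,0,0,-4.3,2.9]
    - [0,1.97,0.04,0.1,0,-9.2,6.3]
    - [0,3.01,0.17,0.31,0,-14.1,9.8]
    - [0,4.01,0.38,0.62,0,-19,13.2]
    - [0,4.82,0.6,0.93,0,-23.1,16.1]
    - [0,5.59,0.86,1.31,0,-27.2,18.9]
    - [0,6.31,1.16,1.73,0,-31.3,21.8]
    - [0,6.73,1.36,2.02,0,-33.8,23.5]

```text
t: 17.05
position: [0.5838, 0.0388, 0.1355]
ee_rot: [[0.932, -0.209, -0.297], [0.363, 0.535, 0.763], [-0.0, -0.818, 0.575]]
force: [-3.7, 4.9, -2.8]
grip_width: 0.167
```

```bash
python3 - <<'E'
from h import *
st,*_=look();a=np.radians(az(st));h=np.array([np.cos(a),np.sin(a)]);print("radial",st["force"][:2]@h,"tang",st["force"][:2]@[-h[1],h[0]])
rows([sp(0,-69,.116),sp(0,-66,.116),sp(0,-63,.116)],st)
E
```

```text
t 17.05 [0.5838 0.0388 0.1355] F [-3.735   4.9405 -2.823 ] M [ 0.227   0.1198 -0.3846] az -68.71613234667056 grip 0.16697149571694542
handle pitch deg 0.1714468669108354 z of handle top at ring 0.15146062608138852 -> underside ~ 0.11640676429887337 handle start L -0.07984676834441627
radial -5.959301919054881 tang -1.6868595895999212
[-0.06, -0.07, -0.11, -0.08, 0.23, -0.17]
[0.47, -0.07, -0.1, -0.08, -2.23, 1.55]
[1.01, -0.04, -0.06, -0.08, -4.68, 3.28]
```

Request:
arm_command:
  deltas:
    - [0,0.25,0.08,0.1,0,-1.1,0.8]
    - [0,0.5,0.12,0.17,0,-2.3,1.6]
    - [0,0.75,0.14,0.2,0,-3.5,2.4]
    - [0,1.0,0.15,0.2,0,-4.7,3.3]
    - [0,1.0,0.15,0.2,0,-4.7,3.3]

```text
t: 17.52
position: [0.5926, 0.0429, 0.1358]
ee_rot: [[0.892, -0.257, -0.371], [0.451, 0.511, 0.732], [0.001, -0.821, 0.572]]
force: [-0.1, -1.8, -1.6]
grip_width: 0.167
```

```bash
python3 - <<'E'
from h import *
st,*_=look();a=np.radians(az(st));h=np.array([np.cos(a),np.sin(a)]);print("radial",st["force"][:2]@h,"tang",st["force"][:2]@[-h[1],h[0]])
rows([sp(0,-63,.116)],st)
E
```

```text
t 17.5167 [0.5926 0.0429 0.1358] F [-0.108  -1.837  -1.6236] M [-0.6828 -0.3243 -0.4694] az -63.17379516668521 grip 0.16698935500820014
handle pitch deg 0.4567036661492361 z of handle top at ring 0.1514203908445858 -> underside ~ 0.11627691011757124 handle start L -0.07999631969178658
radial 1.5905833102686355 tang -0.9254312148362925
[0.03, -0.06, -0.13, 0.14, -0.11, 0.15]
```

```bash
cat >> h.py <<'E'
def dog(d,P):
    z=P[...,2];q=P-np.r_[HEAD,0];rr=np.hypot(q[...,0],q[...,1]);A=np.degrees(np.arctan2(q[...,1],q[...,0]))
    for lo,hi in [(.033,.038),(.038,.043),(.043,.047)]:
        m=(d>0)&(z>.107)&(z<.122)&(rr>lo)&(rr<hi);print(lo,m.sum(),np.histogram(A[m],bins=np.arange(-120,121,10))[0],np.percentile(A[m&(A>-20)],[3,97]) if (m&(A>-20)).any() else 0)
E
python3 - <<'E'
from h import *
st,p_,d,P=look();dog(d,P);cv2.imwrite("pics/w10.png",p_[:,:,::-1])
E
```

```text
t 17.5667 [0.5925 0.0428 0.1357] F [ 0.3564 -1.553  -1.751 ] M [-0.5385 -0.3835 -0.4853] az -63.25525335253909 grip 0.16785373872668208
handle pitch deg 0.4799972883301582 z of handle top at ring 0.15139165334684618 -> underside ~ 0.11624085422350558 handle start L -0.07993952979899602
0.033 200 [ 0  0  0  0  0  0  0  0  0  0  0  0  0  0 60 44 44 41 11  0  0  0  0  0] [21.7992 61.5192]
0.038 236 [ 0  0  0  0  0  0  0  0  0  0  0  0  0  0 62 52 46 46 27  3  0  0  0  0] [22.4281 65.2356]
0.043 193 [ 0  0  0  0  0  0  0  0  0  0  0  0  0  0 35 43 36 43 20 16  0  0  0  0] [23.3321 72.644 ]
```

Request:
arm_command:
  deltas:
    - [0,0.25,0,0,0,-1.1,0.8]
    - [0,0.5,0.02,0.02,0,-2.3,1.6]
    - [0,0.75,0.03,0.05,0,-3.5,2.4]
    - [0,1.0,0.05,0.07,0,-4.7,3.3]
    - [0,1.0,0.05,0.07,0,-4.7,3.3]

```text
t: 18.03
position: [0.6003, 0.0472, 0.1355]
ee_rot: [[0.842, -0.31, -0.441], [0.539, 0.48, 0.692], [-0.002, -0.82, 0.572]]
force: [-4.6, -6.8, -0.0]
grip_width: 0.17
```

```bash
python3 - <<'E'
from h import *
st,p_,d,P=look();dog(d,P);a=np.radians(az(st));h=np.array([np.cos(a),np.sin(a)]);print("radial",st["force"][:2]@h,"tang",st["force"][:2]@[-h[1],h[0]])
rows([sp(0,-57,.116)],st)
E
```

```text
t 18.0333 [0.6003 0.0472 0.1355] F [-4.6097 -6.8482 -0.0259] M [-1.244   0.2303 -0.5916] az -57.3993394568807 grip 0.17024027381385004
handle pitch deg 0.34843341436509495 z of handle top at ring 0.1513273366142801 -> underside ~ 0.11621787167937034 handle start L -0.07999126430557545
0.033 187 [ 0  0  0  0  0  0  0  0  0  0  0  0  0  0 39 44 43 43 18  0  0  0  0  0] [22.5741 63.7928]
0.038 236 [ 0  0  0  0  0  0  0  0  0  0  0  0  0  0 37 53 49 48 33 16  0  0  0  0] [24.375  72.9139]
0.043 198 [ 0  0  0  0  0  0  0  0  0  0  0  0  0  0 21 45 41 39 23 29  0  0  0  0] [26.3465 75.6156]
radial 3.2856175899813644 tang -7.5731115052601785
[0.21, -0.07, -0.12, 0.13, -0.41, 0.11]
```

The force is now building (−7.6 N tangential) with the dog at about 43°, which should be the stop. One more push to confirm.

Request:
arm_command:
  deltas:
    - [0,0.3,0.02,0.02,0,-1.4,1.0]
    - [0,0.6,0.04,0.04,0,-2.4,1.6]
    - [0,0.8,0.05,0.06,0,-3.2,2.2]
    - [0,0.8,0.05,0.06,0,-3.2,2.2]

```text
t: 18.42
position: [0.6057, 0.0507, 0.1353]
ee_rot: [[0.804, -0.343, -0.485], [0.594, 0.457, 0.662], [-0.005, -0.82, 0.572]]
force: [-7.0, -12.0, 0.3]
grip_width: 0.17
```

```bash
python3 - <<'E'
from h import *
st,p_,d,P=look();dog(d,P);a=np.radians(az(st));h=np.array([np.cos(a),np.sin(a)]);print("radial",st["force"][:2]@h,"tang",st["force"][:2]@[-h[1],h[0]])
rows([sp(0,-57,.116)],st)
E
```

```text
t 18.4167 [0.6057 0.0507 0.1353] F [ -7.0011 -12.0049   0.2533] M [-1.8731  0.717  -0.1274] az -53.555216460750174 grip 0.1702818630923369
handle pitch deg 0.20272516559394782 z of handle top at ring 0.15130674086143175 -> underside ~ 0.11624305260656742 handle start L -0.0799644258264096
0.033 194 [ 0  0  0  0  0  0  0  0  0  0  0  0  0  0 36 46 43 44 25  0  0  0  0  0] [23.8698 64.3418]
0.038 227 [ 0  0  0  0  0  0  0  0  0  0  0  0  0  0 20 49 53 50 27 28  0  0  0  0] [27.1418 74.7788]
0.043 191 [ 0  0  0  0  0  0  0  0  0  0  0  0  0  0  5 42 40 46 26 32  0  0  0  0] [30.1244 77.0171]
radial 5.498160406857757 tang -12.76336319387229
[-0.45, -0.07, -0.08, 0.14, 2.65, -2.22]
```

```bash
python3 - <<'E'
from h import *
st,p_,d,P=look()
a=np.radians(az(st));h=np.array([np.cos(a),np.sin(a)]);g=st["position"]-.008*st["ee_rot"][:,1];t=np.array([-h[1],h[0]])
L=(P[...,:2]-g[:2])@h;S=(P[...,:2]-g[:2])@t;z=P[...,2]
m=(d>0)&(abs(z-.1513)<.002)&(L<-.015)&(L>-.089)&(abs(S)<.02)
k=np.polyfit(L[m],S[m],1);print(m.sum(),"yaw of handle vs tool",np.degrees(np.arctan(k[0])),k, "ring centre S",np.polyval(k,-.107))
rc=g[:2]-.107*h+np.polyval(k,-.107)*t;print("ring centre world",rc, "flange?")
m=(d>0)&(abs(z-.139)<.002)&(np.hypot(P[...,0]-HEAD[0],P[...,1]-HEAD[1])<.035);E=P[m];print("ringtop",E.min(0),E.max(0))
# cheek tops -> cabinet heading
m=(d>0)&(abs(z-.170)<.003)&(np.hypot(P[...,0]-HEAD[0],P[...,1]-HEAD[1])<.085)&(np.hypot(P[...,0]-HEAD[0],P[...,1]-HEAD[1])>.045)
E=P[m][:,:2]-HEAD
for sgn in (1,-1):
    e=E[(E@np.array([.989,.148])*sgn)>.03]
    if len(e)>30: w,V=np.linalg.eigh(np.cov(e.T));v=V[:,1];v=v*-np.sign(v[1]);print(len(e),"cheek az",np.degrees(np.arctan2(v[1],v[0])),"lateral",np.abs(e@np.array([-v[1],v[0]])).mean())
E
```

```text
t 18.4667 [0.6058 0.0507 0.1353] F [ -6.3417 -12.4921  -0.2472] M [-1.8519  0.6429 -0.1611] az -53.60133158546178 grip 0.17101398358103068
handle pitch deg 0.27803125019801206 z of handle top at ring 0.15129034098171748 -> underside ~ 0.11620299420281241 handle start L -0.07997494852933405
2362 yaw of handle vs tool -1.7863982477499 [-0.0312 -0.0009] ring centre S 0.002396582805288678
ring centre world [0.5469 0.1345] flange?
ringtop [0.5184 0.1079 0.137 ] [0.5757 0.1614 0.141 ]
1197 cheek az -80.6011302319458 lateral 0.0585172880228301
1772 cheek az -81.38794065006716 lateral 0.058125617085726874
```

The cheeks give a cabinet azimuth of −81°, so the stop should be at +42°. The dog reads 43–47° and has stopped following the handle under about 13 N, so it is at its stop (above 2.0 rad needs only +33.6°). Easing back to mid-play.

```bash
python3 - <<'E'
from h import *
st=r.observe()
rows([sp(0,a,.117) for a in (-60,-66,-72,-77)],st)
E
```

```text
[-0.98, -0.12, 0.0, 0.14, 5.08, -3.88]
[-2.04, -0.02, 0.15, 0.16, 10.0, -7.31]
[-3.07, 0.15, 0.38, 0.17, 14.92, -10.75]
[-3.91, 0.33, 0.63, 0.18, 19.02, -13.61]
```

Request:
arm_command:
  deltas:
    - [0,-0.98,-0.05,0,0,5.1,-3.9]
    - [0,-2.04,0,0.15,0,10,-7.3]
    - [0,-3.07,0.15,0.38,0,14.9,-10.7]
    - [0,-3.91,0.33,0.63,0,19,-13.6]
    - [0,-3.91,0.33,0.63,0,19,-13.6]
    - [0,-3.91,0.33,0.63,0,19,-13.6]

```text
t: 19.02
position: [0.5703, 0.0351, 0.1361]
ee_rot: [[0.974, -0.128, -0.189], [0.228, 0.558, 0.798], [0.003, -0.82, 0.573]]
force: [-3.8, -5.1, -6.9]
grip_width: 0.17
```

```bash
python3 - <<'E'
from h import *
st,p_,d,P=look();dog(d,P);a=np.radians(az(st));h=np.array([np.cos(a),np.sin(a)]);print("radial",st["force"][:2]@h,"tang",st["force"][:2]@[-h[1],h[0]])
rows([sp(0,-76,.116),sp(0,-76,.146)],st)
E
```

```text
t 19.0167 [0.5703 0.0351 0.1361] F [-3.8213 -5.1231 -6.8574] M [-1.9479  0.6398  0.4982] az -76.8129542537938 grip 0.1702349361274678
handle pitch deg 0.6530819055686073 z of handle top at ring 0.15146851850178067 -> underside ~ 0.11626333788405543 handle start L -0.07990120053516353
0.033 191 [ 0  0  0  0  0  0  0  0  0  0  0  1 39 44 43 43 21  0  0  0  0  0  0  0] [ 2.3722 43.2839]
0.038 212 [ 0  0  0  0  0  0  0  0  0  0  0  0 39 51 50 46 26  0  0  0  0  0  0  0] [ 4.1342 44.1137]
0.043 152 [ 0  0  0  0  0  0  0  0  0  0  0  0 24 35 34 40 19  0  0  0  0  0  0  0] [ 5.6766 43.2813]
radial 4.116264446249254 tang -4.889270179198081
[0.11, -0.04, -0.19, 0.06, -0.55, 0.63]
[0.12, -2.5, 1.53, 0.06, -0.55, 0.63]
```

The dog came back with the spanner (now reading about +23°). Pushing past the stop over-cammed the ring to about 20° of lead, past its 10° of play, and wedged it on the hex. I'll relax the side forces, lift slowly to free it, then redo the last stretch gently.

Request:
arm_command:
  deltas:
    - [0,-0.2,-0.1,-0.15,0,-1.2,0.9]
    - [0,-0.2,-0.1,-0.15,0,-1.2,0.9]
    - [0,-0.2,-0.35,0.02,0,-1.2,0.9]
    - [0,-0.2,-0.6,0.2,0,-1.2,0.9]
    - [0,-0.2,-0.85,0.37,0,-1.2,0.9]
    - [0,-0.2,-0.85,0.37,0,-1.2,0.9]

```text
t: 19.57
position: [0.5704, 0.0363, 0.1419]
ee_rot: [[0.967, -0.144, -0.21], [0.254, 0.556, 0.791], [0.003, -0.818, 0.575]]
force: [5.3, 14.1, -28.8]
grip_width: 0.171
```

```bash
python3 - <<'E'
from h import *
st,p_,d,P=look();dog(d,P);a=np.radians(az(st));h=np.array([np.cos(a),np.sin(a)]);print("radial",st["force"][:2]@h,"tang",st["force"][:2]@[-h[1],h[0]])
rows([sp(0,-76,.126)],st)
E
```

```text
t 19.5667 [0.5704 0.0363 0.1419] F [  5.2536  14.0541 -28.8322] M [-1.831  -1.7183 -1.551 ] az -75.27831413371516 grip 0.17120849955641781
handle pitch deg 3.2613210520831144 z of handle top at ring 0.15270760239138503 -> underside ~ 0.11668192019753054 handle start L -0.07997673174897423
0.033 215 [ 0  0  0  0  0  0  0  0  0  0  0  0 66 39 45 45 20  0  0  0  0  0  0  0] [ 1.9824 43.3594]
0.038 239 [ 0  0  0  0  0  0  0  0  0  0  0  0 71 48 50 43 27  0  0  0  0  0  0  0] [ 1.9012 44.1636]
0.043 170 [ 0  0  0  0  0  0  0  0  0  0  0  0 44 38 29 42 17  0  0  0  0  0  0  0] [ 2.9693 43.3051]
radial -12.257714752014946 tang 8.652608146330307
[0.06, -0.46, -0.04, -0.08, 0.68, -0.28]
```

It's still wedged: 29 N of pull, pitch 3°. By friction-cone reasoning, a modest pull combined with reverse rotation should break the wedge, so I'll rotate clockwise while pulling up.

```bash
python3 - <<'E'
from h import *
s=fake(*sp(0,-75.3,.1255))
rows([sp(0,-78,.1255),sp(0,-82,.1255),sp(0,-88,.1255),sp(0,-94,.1255),sp(0,-94,.135)],s)
E
```

```text
[-0.48, 0.01, 0.01, -0.0, 2.21, -1.55]
[-1.19, 0.04, 0.06, -0.0, 5.49, -3.84]
[-2.25, 0.14, 0.21, -0.0, 10.4, -7.28]
[-3.28, 0.31, 0.44, -0.0, 15.32, -10.73]
[-3.28, -0.47, 0.99, -0.0, 15.32, -10.73]
```

Request:
arm_command:
  deltas:
    - [0,-0.48,0.01,0.01,0,4.6,-3.2]
    - [0,-1.19,0.04,0.06,0,7.9,-5.5]
    - [0,-2.25,0.14,0.21,0,12.8,-9]
    - [0,-3.28,0.31,0.44,0,17,-12]
    - [0,-3.28,0.31,0.44,0,17,-12]

```text
t: 20.03
position: [0.534, 0.0344, 0.1425]
ee_rot: [[0.994, 0.063, 0.091], [-0.111, 0.575, 0.811], [-0.001, -0.816, 0.578]]
force: [7.4, 20.4, -32.5]
grip_width: 0.168
```

```bash
python3 - <<'E'
from h import *
st,p_,d,P=look();dog(d,P);a=np.radians(az(st));h=np.array([np.cos(a),np.sin(a)]);print("radial",st["force"][:2]@h,"tang",st["force"][:2]@[-h[1],h[0]])
rows([sp(0,-94,.1255)],st)
E
```

```text
t 20.0333 [0.534  0.0344 0.1425] F [  7.4303  20.424  -32.4878] M [-1.4009 -0.5375 -1.331 ] az -96.34903685962797 grip 0.16788532633502243
handle pitch deg 3.4587267335911567 z of handle top at ring 0.1528486775949056 -> underside ~ 0.1167607647455953 handle start L -0.07997282446049755
0.033 219 [ 0  0  0  0  0  0  0  0  0  1 74 44 42 38 20  0  0  0  0  0  0  0  0  0] [-19.1634  23.0447]
0.038 231 [ 0  0  0  0  0  0  0  0  0  0 70 48 43 47 23  0  0  0  0  0  0  0  0  0] [-18.868   23.5417]
0.043 148 [ 0  0  0  0  0  0  0  0  0  0 43 32 25 37 11  0  0  0  0  0  0  0  0  0] [-18.1063  22.7522]
radial -21.120416342834876 tang 5.126107165777996
[0.62, -0.37, -0.1, -0.32, -1.95, 1.31]
```

The dog still follows rigidly with 21° of lead. I'll lower the spanner, then shake it: yaw swings combined with small alternating vertical loads. Unlocking takes less torque than locking, so this should ratchet it free.

```bash
python3 - <<'E'
from h import *
s=fake(*sp(0,-95.5,.1255))
rows([sp(0,-96,.116),sp(0,-102,.116),sp(0,-102,.120),sp(0,-108,.120),sp(0,-102,.113),sp(0,-108,.120)],s)
E
```

```text
[-0.09, 0.78, -0.54, 0.0, 0.41, -0.29]
[-1.16, 0.82, -0.49, 0.0, 5.32, -3.73]
[-1.16, 0.49, -0.26, 0.0, 5.32, -3.73]
[-2.22, 0.59, -0.12, 0.0, 10.24, -7.17]
[-1.16, 1.06, -0.66, 0.0, 5.32, -3.73]
[-2.22, 0.59, -0.12, 0.0, 10.24, -7.17]
```

Request:
arm_command:
  deltas:
    - [0,-0.09,0.78,-0.54,0,0.4,-0.3]
    - [0,-0.09,0.78,-0.54,0,0.4,-0.3]
    - [0,-1.16,0.49,-0.26,0,5.3,-3.7]
    - [0,-0.09,1.0,-0.7,0,0.4,-0.3]
    - [0,-1.16,0.49,-0.26,0,5.3,-3.7]
    - [0,-0.09,1.0,-0.7,0,0.4,-0.3]
    - [0,-1.16,0.49,-0.26,0,5.3,-3.7]
    - [0,-0.09,1.0,-0.7,0,0.4,-0.3]
    - [0,-1.16,0.82,-0.49,0,5.3,-3.7]
    - [0,-1.16,0.82,-0.49,0,5.3,-3.7]

```text
t: 20.92
position: [0.5238, 0.0342, 0.1339]
ee_rot: [[0.976, 0.127, 0.179], [-0.219, 0.563, 0.797], [-0.0, -0.817, 0.577]]
force: [-0.2, -0.1, -3.7]
grip_width: 0.169
```

```bash
python3 - <<'E'
from h import *
st,p_,d,P=look();dog(d,P);a=np.radians(az(st));h=np.array([np.cos(a),np.sin(a)]);print("radial",st["force"][:2]@h,"tang",st["force"][:2]@[-h[1],h[0]])
rows([sp(0,-102,.116)],st)
E
```

```text
t 20.9167 [0.5238 0.0342 0.1339] F [-0.1578 -0.1453 -3.6926] M [-0.8551  0.0506 -0.0512] az -102.67636947771396 grip 0.16923062355867188
handle pitch deg -3.719614692461271 z of handle top at ring 0.15622807366059271 -> underside ~ 0.12239826948934585 handle start L -0.07999237521056314
0.033 171 [ 0  0  0  0  0  0  0  0  0  0 16 62 44 37 12  0  0  0  0  0  0  0  0  0] [-10.9132  22.3934]
0.038 222 [ 0  0  0  0  0  0  0  0  0  0 21 56 49 52 41  3  0  0  0  0  0  0  0  0] [-10.5071  29.0723]
0.043 155 [ 0  0  0  0  0  0  0  0  0  0  3 49 27 30 38  8  0  0  0  0  0  0  0  0] [-9.7062 31.0714]
radial 0.17639083575978673 tang -0.12204538069358103
[0.21, -0.18, 0.01, -0.25, -0.55, 0.39]
```

Unlocked: the dog is at about 10°, lead is about 8°, and forces are near zero. The spanner is pitched 3.7° nose-up, so I'm re-levelling with tool pitch, then driving only to −66.

Request:
arm_command:
  deltas:
    - [0,0.2,-0.16,0.1,-3.7,0,0]
    - [0,0.2,-0.16,0.1,-3.7,0,0]
    - [0,0.2,-0.16,0.1,-3.7,0,0]

```text
t: 21.22
position: [0.5269, 0.0337, 0.1387]
ee_rot: [[0.977, 0.116, 0.179], [-0.213, 0.509, 0.834], [0.006, -0.853, 0.522]]
force: [-5.0, 3.2, -3.3]
grip_width: 0.17
```

```bash
python3 - <<'E'
from h import *
st,p_,d,P=look()
# keep the present tool tilt
y=st["ee_rot"][:,1];tl=np.degrees(np.arctan2(np.hypot(y[0],y[1]),-y[2]));print("tilt",tl)
rows([sp(0,a,.116,tilt=tl) for a in (-102,-96,-90,-84,-78,-73,-70,-68,-67)],st)
E
```

```text
t 21.2167 [0.5269 0.0337 0.1387] F [-4.9611  3.22   -3.2979] M [-0.2827  0.896   1.0087] az -102.2918009209248 grip 0.17038738310384863
handle pitch deg -0.7754076710337202 z of handle top at ring 0.15658970039052733 -> underside ~ 0.12183331676804837 handle start L -0.07997678759418167
tilt 31.47257051997659
[-0.1, 0.22, -0.32, 0.0, -0.08, 0.43]
[0.98, 0.26, -0.27, 0.02, -5.2, 3.56]
[2.04, 0.35, -0.12, 0.04, -10.32, 6.69]
[3.08, 0.51, 0.12, 0.05, -15.43, 9.82]
[4.08, 0.72, 0.45, 0.07, -20.55, 12.95]
[4.88, 0.93, 0.79, 0.08, -24.82, 15.56]
[5.34, 1.08, 1.02, 0.09, -27.38, 17.13]
[5.64, 1.18, 1.19, 0.1, -29.08, 18.17]
[5.79, 1.23, 1.28, 0.1, -29.94, 18.69]
```

Request:
arm_command:
  deltas:
    - [0,-0.1,0.22,-0.32,0,0,0.4]
    - [0,-0.1,0.22,-0.32,0,0,0.4]
    - [0,0.98,0.26,-0.27,0,-5.2,3.6]
    - [0,2.04,0.35,-0.12,0,-10.3,6.7]
    - [0,3.08,0.51,0.12,0,-15.4,9.8]
    - [0,4.08,0.72,0.45,0,-20.5,13]
    - [0,4.88,0.93,0.79,0,-24.8,15.6]
    - [0,5.34,1.08,1.02,0,-27.4,17.1]
    - [0,5.64,1.18,1.19,0,-29.1,18.2]
    - [0,5.64,1.18,1.19,0,-29.1,18.2]

```text
t: 22.1
position: [0.5861, 0.0391, 0.1351]
ee_rot: [[0.927, -0.198, -0.319], [0.375, 0.487, 0.789], [-0.001, -0.851, 0.525]]
force: [-5.3, 9.1, -0.0]
grip_width: 0.174
```

```bash
cat >> h.py <<'E'
def full():
    st,p_,d,P=look();dog(d,P);a=np.radians(az(st));h=np.array([np.cos(a),np.sin(a)]);t=np.array([-h[1],h[0]]);print("radial",st["force"][:2]@h,"tang",st["force"][:2]@t)
    y=st["ee_rot"][:,1];tl=np.degrees(np.arctan2(np.hypot(y[0],y[1]),-y[2]));print("tilt",tl)
    g=st["position"]-.008*y;L=(P[...,:2]-g[:2])@h;S=(P[...,:2]-g[:2])@t;z=P[...,2]
    m=(d>0)&(abs(z-g[2]-.009)<.004)&(L<-.06)&(L>-.12)&(abs(S)<.007);print("handle start L",np.percentile(L[m],.5),"grasp to head",np.hypot(*(g[:2]-HEAD)))
    return st,p_,d,P,tl
E
python3 - <<'E'
from h import *
st,p_,d,P,tl=full()
rows([sp(0,-66,.116,tilt=tl)],st)
E
```

```text
t 22.1 [0.5861 0.0391 0.1351] F [-5.2802  9.0597 -0.0451] M [1.0375 0.5977 0.1089] az -67.95683715253864 grip 0.17368900972489332
handle pitch deg -1.2268462470677657 z of handle top at ring 0.1538482080492918 -> underside ~ 0.1192336920810024 handle start L -0.07997942994358495
0.033 211 [ 0  0  0  0  0  0  0  0  0  0  0  0  0 40 54 48 45 23  1  0  0  0  0  0] [17.9493 55.6629]
0.038 281 [ 0  0  0  0  0  0  0  0  0  0  0  0  0 52 60 54 52 52 11  0  0  0  0  0] [18.1534 60.6602]
0.043 210 [ 0  0  0  0  0  0  0  0  0  0  0  0  0 29 46 42 42 41  8  2  0  0  0  0] [18.8927 65.5759]
radial -10.379134357195888 tang -1.4940312773707833
tilt 31.673945701725803
handle start L -0.08754261755752221 grasp to head 0.10589392189053813
[0.25, -0.06, -0.09, -0.0, -1.68, 1.0]
```

Request:
arm_command:
  deltas:
    - [0,0.15,0.1,0.15,0,-1.1,0.7]
    - [0,0.35,0.16,0.26,0,-2.2,1.4]
    - [0,0.35,0.16,0.26,0,-2.2,1.4]
    - [0,0.35,0.16,0.26,0,-2.2,1.4]

```text
t: 22.48
position: [0.5891, 0.0405, 0.1352]
ee_rot: [[0.912, -0.213, -0.351], [0.41, 0.475, 0.778], [0.001, -0.854, 0.521]]
force: [0.9, 5.0, 1.7]
grip_width: 0.175
```

```bash
python3 - <<'E'
from h import *
st,p_,d,P,tl=full()
E
```

```text
t 22.4833 [0.5891 0.0405 0.1352] F [0.8655 4.9558 1.6563] M [ 0.9021 -0.2209 -0.6306] az -65.79105090474268 grip 0.1747972867205099
handle pitch deg -1.1688118036657065 z of handle top at ring 0.15385424777802756 -> underside ~ 0.11922149177918495 handle start L -0.07998976044015353
0.033 208 [ 0  0  0  0  0  0  0  0  0  0  0  0  0 12 74 47 43 30  2  0  0  0  0  0] [19.8696 56.926 ]
0.038 287 [ 0  0  0  0  0  0  0  0  0  0  0  0  0  6 94 55 56 50 26  0  0  0  0  0] [20.1053 62.995 ]
0.043 218 [ 0  0  0  0  0  0  0  0  0  0  0  0  0  1 65 45 37 47 15  8  0  0  0  0] [20.7686 70.0144]
radial -4.165095090477771 tang 2.8215716450601844
tilt 31.377004097868884
handle start L -0.08751025674817049 grasp to head 0.10581570814493438
```

Request:
arm_command:
  deltas:
    - [0,0.2,0.02,0.04,0,-0.9,0.5]
    - [0,0.4,0.04,0.08,0,-1.7,1.0]
    - [0,0.4,0.04,0.08,0,-1.7,1.0]
    - [0,0.4,0.04,0.08,0,-1.7,1.0]
    - [0,0,0,0.06,0,0,0]
    - [0,-0.4,0,0.06,0,2.0,-1.2]
    - [0,-0.4,0,0.06,0,2.0,-1.2]

```text
t: 23.12
position: [0.5839, 0.0384, 0.1344]
ee_rot: [[0.93, -0.193, -0.314], [0.369, 0.483, 0.794], [-0.002, -0.854, 0.521]]
force: [4.6, 5.6, -1.4]
grip_width: 0.171
```

```bash
python3 - <<'E'
from h import *
st,p_,d,P,tl=full()
rows([sp(0,-76,.116,off=.1055,tilt=tl)],st)
E
```

```text
t 23.1167 [0.5839 0.0384 0.1344] F [ 4.5512  5.6161 -1.4359] M [ 0.674  -0.8682 -1.1197] az -68.3684641797268 grip 0.17134545373455742
handle pitch deg -0.9601983774854275 z of handle top at ring 0.15264137698651542 -> underside ~ 0.1179430604466597 handle start L -0.07997058764221757
0.033 205 [ 0  0  0  0  0  0  0  0  0  0  0  0  0  0 74 49 47 34  1  0  0  0  0  0] [21.5295 56.878 ]
0.038 274 [ 0  0  0  0  0  0  0  0  0  0  0  0  0  0 91 53 52 55 23  0  0  0  0  0] [21.6633 62.6111]
0.043 209 [ 0  0  0  0  0  0  0  0  0  0  0  0  0  0 56 45 40 42 24  2  0  0  0  0] [22.5394 66.7424]
radial -3.5428225208657107 tang 6.30097840863033
tilt 31.36705681541554
handle start L -0.08743210786033527 grasp to head 0.10574933166908267
[-1.29, -0.01, 0.14, 0.01, 6.47, -4.05]
```

Request:
arm_command:
  deltas:
    - [0,-0.2,-0.3,0.25,0,1,-0.6]
    - [0,-0.3,0.25,-0.1,0,1.6,-1]
    - [0,-0.45,-0.3,0.25,0,2.2,-1.4]
    - [0,-0.6,0.25,-0.1,0,3,-1.9]
    - [0,-0.7,-0.2,0.22,0,3.5,-2.2]
    - [0,-0.7,0,0.1,0,3.5,-2.2]

```text
t: 23.67
position: [0.5773, 0.036, 0.1355]
ee_rot: [[0.953, -0.158, -0.258], [0.303, 0.495, 0.815], [-0.001, -0.855, 0.519]]
force: [1.9, 0.7, -0.7]
grip_width: 0.172
```

```bash
python3 - <<'E'
from h import *
st,p_,d,P,tl=full()
rows([sp(0,-76,.116,off=.1055,tilt=tl)],st)
E
```

```text
t 23.6667 [0.5773 0.036  0.1355] F [ 1.9112  0.6883 -0.6523] M [-0.1146 -0.6042 -0.4749] az -72.36897754798302 grip 0.17204589987977456
handle pitch deg -0.6639932446400036 z of handle top at ring 0.15326659760377243 -> underside ~ 0.11847520657265362 handle start L -0.07997018082063144
0.033 188 [ 0  0  0  0  0  0  0  0  0  0  0  0  0  0 72 48 45 23  0  0  0  0  0  0] [21.0162 54.2314]
0.038 256 [ 0  0  0  0  0  0  0  0  0  0  0  0  0  0 88 49 52 51 16  0  0  0  0  0] [21.7085 62.0977]
0.043 206 [ 0  0  0  0  0  0  0  0  0  0  0  0  0  0 57 45 40 48 16  0  0  0  0  0] [22.5613 62.5677]
radial -0.07707068885744939 tang 2.02989828870322
tilt 31.278802856594826
handle start L -0.08755943453837907 grasp to head 0.10578409291168879
[-0.59, 0.05, 0.03, 0.0, 3.08, -1.93]
```

The dog stayed put (centre about 41–42°, 2.1 rad) while the handle backed off, and forces are near zero. Lifting slowly.

Request:
arm_command:
  deltas:
    - [0,-0.2,0,0,0,1,-0.6]
    - [0,-0.2,-0.34,0.21,0,1,-0.6]
    - [0,-0.2,-0.68,0.42,0,1,-0.6]
    - [0,-0.2,-1.03,0.62,0,1,-0.6]
    - [0,-0.2,-1.37,0.83,0,1,-0.6]
    - [0,-0.2,-1.71,1.04,0,1,-0.6]
    - [0,-0.2,-2.05,1.25,0,1,-0.6]
    - [0,-0.2,-2.5,1.5,0,1,-0.6]
    - [0,-0.2,-2.5,1.5,0,1,-0.6]

```text
t: 24.47
position: [0.5757, 0.0358, 0.1655]
ee_rot: [[0.959, -0.148, -0.243], [0.285, 0.498, 0.819], [-0.0, -0.854, 0.52]]
force: [0.9, 0.0, -2.6]
grip_width: 0.173
```

```bash
python3 - <<'E'
from h import *
st,p_,d,P,tl=full();cv2.imwrite("pics/w12.png",p_[:,:,::-1])
s=st
h=np.array([np.cos(np.radians(az(st))),np.sin(np.radians(az(st))),0])
print("out 17cm",np.round(st["ee_rot"].T@(h*.17)*100,2))
E
```

```text
t 24.4667 [0.5757 0.0358 0.1655] F [ 0.8754  0.0062 -2.5696] M [-0.6508 -0.3269 -0.0039] az -73.45608454618689 grip 0.17290145745150018
handle pitch deg -0.3895787302095913 z of handle top at ring 0.18289206848124592 -> underside ~ 0.14801446013508182 handle start L -0.07995098270142945
0.033 114 [ 0  0  0  0  0  0  0  0  0  0  0  0  0  0 54 35 21  0  0  4  0  0  0  0] [21.328 64.862]
0.038 165 [ 0  0  0  0  0  0  0  0  0  0  0  0  0  0 62 45 37 13  0  8  0  0  0  0] [21.4993 78.1103]
0.043 141 [ 0  0  0  0  0  0  0  0  0  0  0  0  0  0 40 36 34 31  0  0  0  0  0  0] [22.6686 57.6188]
radial 0.24327267311214298 tang 0.8409088275623737
tilt 31.31065907218425
handle start L -0.08806326347314446 grasp to head 0.10551730496577255
out 17cm [  0.    -8.83 -14.52]
```

Clear of the head (weight only on the tool, underside 0.148). Pulling straight out, then carrying it to the mat.

```bash
python3 - <<'E'
from h import *
st=r.observe(); tl=31.3
rows([grasp_pose([.479,-.3204,z],-58.4,tl) for z in (.16,.10)],st)
E
```

```text
[-19.5, -15.09, -27.09, -0.02, -12.88, 7.8]
[-19.5, -9.96, -30.21, -0.02, -12.88, 7.8]
```

Request:
arm_command:
  deltas:
    - [0,0,-1.8,-2.9,0,0,0]
    - [0,0,-3.6,-5.8,0,0,0]
    - [0,0,-5.4,-8.7,0,0,0]
    - [0,0,-7.2,-11.7,0,0,0]
    - [0,0,-9,-14.6,0,0,0]
    - [0,-3,-10.4,-17,0,-3,2]
    - [0,-6,-11.6,-19.3,0,-6,4]
    - [0,-9.5,-12.3,-21.5,0,-9,6]
    - [0,-13,-12.8,-24,0,-12.9,7.8]
    - [0,-16,-13.5,-26,0,-12.9,7.8]

```text
t: 25.35
position: [0.504, -0.2908, 0.1433]
ee_rot: [[0.849, -0.275, -0.451], [0.528, 0.443, 0.725], [-0.0, -0.853, 0.522]]
force: [0.3, -0.6, -3.4]
grip_width: 0.168
```

```bash
python3 - <<'E'
from h import *
st=r.observe(); print(st["position"],st["force"],st["grip_width"]); tl=31.3
rows([grasp_pose([.479,-.3204,z],-58.4,tl) for z in (.15,.10,.06,.04,.029)],st)
E
```

```text
[ 0.504  -0.2908  0.1433] [ 0.3497 -0.5913 -3.3573] 0.16823214008991907
[-3.68, -0.39, -0.67, -0.14, 0.23, -0.14]
[-3.68, 3.87, -3.28, -0.14, 0.23, -0.14]
[-3.68, 7.29, -5.37, -0.14, 0.23, -0.14]
[-3.68, 8.99, -6.41, -0.14, 0.23, -0.14]
[-3.68, 9.93, -6.99, -0.14, 0.23, -0.14]
```

Request:
arm_command:
  deltas:
    - [0,-3.7,-0.4,-0.7,0,0,0]
    - [0,-3.7,2,-2,0,0,0]
    - [0,-3.7,4,-3.3,0,0,0]
    - [0,-3.7,6,-4.6,0,0,0]
    - [0,-3.7,7.6,-5.6,0,0,0]
    - [0,-3.7,8.8,-6.3,0,0,0]
    - [0,-3.7,9.4,-6.7,0,0,0]
    - [0,-3.7,9.85,-6.95,0,0,0]
    - [0,-3.7,9.85,-6.95,0,0,0]

```text
t: 26.1
position: [0.4778, -0.316, 0.0238]
ee_rot: [[0.852, -0.273, -0.447], [0.524, 0.444, 0.727], [-0.001, -0.854, 0.521]]
force: [0.2, 0.8, -2.3]
grip_width: 0.17
```

```bash
python3 - <<'E'
from h import *
st,p_,d,P=look()
rows([grasp_pose([.479,-.3204,.029],-58.4,31.3)],st)
E
```

```text
t 26.1 [ 0.4778 -0.316   0.0238] F [ 0.1617  0.829  -2.265 ] M [-0.5263 -0.5145  0.0114] az -58.394059086323935 grip 0.1704826262188687
handle pitch deg -0.4848607089059236 z of handle top at ring 0.041313667189686064 -> underside ~ 0.006465994309989072 handle start L -0.0799792731079965
[-0.12, 0.13, -0.1, -0.1, -0.01, -0.03]
```

Request:
arm_command:
  deltas:
    - [0,0,0.26,-0.16,0,0,0]
    - [0,0,0.26,-0.16,0,0,0]
    - [0.5,0,0.26,-0.16,0,0,0]
    - [0.5,0,0.26,-0.16,0,0,0]
    - [0.5,0,0.26,-0.16,0,0,0]
    - [0.5,0,0.26,-0.16,0,0,0]
    - [0.5,0,0.26,-0.16,0,0,0]
    - [0.5,0,-3,1.8,0,0,0]
    - [0.5,0,-6.4,3.9,0,0,0]
    - [0.5,0,-9.8,6,0,0,0]

```text
t: 26.98
position: [0.4772, -0.3156, 0.1401]
ee_rot: [[0.852, -0.275, -0.446], [0.524, 0.445, 0.727], [-0.001, -0.853, 0.522]]
force: [0.4, -1.0, -0.3]
grip_width: 0.497
```

```bash
python3 - <<'E'
from h import *
st=r.observe();p_,d=r.snapshot("wrist");P=cloud("wrist",d,st);print(st["t"],st["position"],st["grip_width"],st["force"])
z=P[...,2];m=(d>0)&(P[...,0]>.36)&(P[...,0]<.56)&(P[...,1]>-.42)&(P[...,1]<-.17)&(z>.030)&(z<.05);q=P[m]
print("spanner handle",len(q),q.mean(0),q[:,2].max());w,V=np.linalg.eigh(np.cov(q[:,:2].T));print(V[:,1])
t_,dt=r.snapshot("top");s_,ds=r.snapshot("side")
cv2.imwrite("pics/fin_pre.png",np.hstack([cv2.resize(t_[150:290,190:330,::-1],(400,400)),cv2.resize(s_[210:350,200:340,::-1],(400,400))]))
Pt=cloud("top",dt)
np.save("pics/t13.npy",dt)
q=Pt[150:250,230:320].reshape(-1,3)-np.r_[HEAD,0];f=np.array([np.cos(np.radians(-81)),np.sin(np.radians(-81))]);l=np.array([-f[1],f[0]])
F=q[:,:2]@f;S=q[:,:2]@l
m=(abs(S)<.014)&(F>.055)&(F<.14)&(q[:,2]>.03)&(q[:,2]<.1);print("grip pts F,S,z");print(np.c_[F[m],S[m],q[m,2]][np.argsort(F[m])][::3])
E
```

```text
26.9833 [ 0.4772 -0.3156  0.1401] 0.49748981817884047 [ 0.4319 -0.9989 -0.2789]
spanner handle 1713 [ 0.4631 -0.294   0.0384] 0.04062066916175183
[-0.5205  0.8539]
grip pts F,S,z
[[ 0.0653 -0.0032  0.0769]
 [ 0.0675  0.0045  0.0865]
 [ 0.0697  0.0015  0.0837]
 [ 0.0721 -0.0017  0.0825]
 [ 0.0732 -0.0036  0.0682]
 [ 0.0757  0.0037  0.0819]
 [ 0.0784  0.0002  0.0835]
 [ 0.0804 -0.006   0.0829]
 [ 0.0815  0.0029  0.0817]
 [ 0.0833 -0.0063  0.0822]
 [ 0.085   0.0018  0.0879]
 [ 0.0858 -0.0062  0.0774]
 [ 0.0874 -0.0051  0.0621]
 [ 0.0883  0.0077  0.0837]
 [ 0.0903 -0.0019  0.0873]
 [ 0.0914  0.0002  0.0645]]
```

The spanner lies flat on the mat, released (handle top z 0.0384 all along). The fin lies on the cabinet axis at S≈0, ending at about F 0.092, so I'll grip at F=0.070 leaning 40°.

```bash
cat >> h.py <<'E'
def tray(F,z=.070,back=0,tilt=40,a=-81):
    f=np.array([np.cos(np.radians(a)),np.sin(np.radians(a))]);p,R=grasp_pose(np.r_[HEAD+f*F,z],a,tilt); return p-back*R[:,1],R
E
python3 - <<'E'
from h import *
st=r.observe();p,R=tray(.07,back=.11);print(p)
rows([tray(.07,back=.11)],st)
E
```

```text
[ 0.5682 -0.0009  0.1481]
[24.18, 11.0, 19.35, 8.93, 18.47, -13.07]
```

View pics/fin_pre.png

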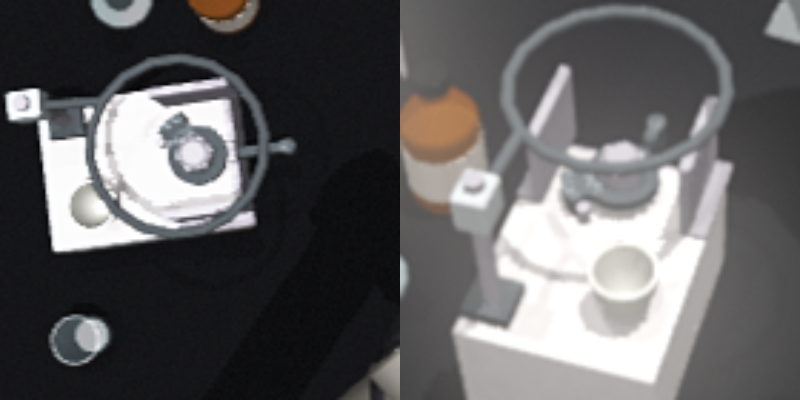

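The dog now points back and up in the top view (crop (175,125) from the head at (195,152)), near the stop pin. The spanner is out of the way and the bystanders are unmoved. I'll go to the tray pre-grasp and recheck the dog angle from there.

Request:
arm_command:
  deltas:
    - [0.5,3,0,3,1.1,2.3,-1.6]
    - [0.5,6,1.5,6,2.2,4.6,-3.2]
    - [0.5,9,3,8.5,3.3,7,-5]
    - [0.5,12,5,11,4.4,9.4,-6.6]
    - [0.5,15,6.5,13.2,5.6,11.7,-8.2]
    - [0.5,18,8,15.4,6.7,14,-9.9]
    - [0.5,21.1,9.5,17.4,7.8,16.3,-11.5]
    - [0.5,24.2,11,19.4,8.9,18.5,-13.1]
    - [0.5,24.2,11,19.4,8.9,18.5,-13.1]

```text
t: 27.88
position: [0.5663, 0.0072, 0.1447]
ee_rot: [[0.987, -0.109, -0.115], [0.158, 0.642, 0.75], [-0.008, -0.759, 0.651]]
force: [-1.5, 0.3, -0.3]
grip_width: 0.498
```

```bash
python3 - <<'E'
from h import *
st=r.observe();p_,d=r.snapshot("wrist");P=cloud("wrist",d,st);print(st["t"],st["position"],st["force"])
rows([tray(.07,back=.11),tray(.07,back=0)],st)
cv2.imwrite("pics/w14.png",cv2.resize(p_[0:250,200:450,::-1],None,fx=2.4,fy=2.4,interpolation=cv2.INTER_CUBIC))
# dog: all points off the flange, above housing top
q=P-np.r_[HEAD,0];rr=np.hypot(q[...,0],q[...,1]);A=np.degrees(np.arctan2(q[...,1],q[...,0]));z=P[...,2]
for lo,hi in [(.032,.035),(.035,.038),(.038,.041),(.041,.044),(.044,.047)]:
    m=(d>0)&(z>.105)&(z<.125)&(rr>lo)&(rr<hi)&(A>-20)&(A<110)
    if m.sum()>5: print(lo,m.sum(),np.histogram(A[m],bins=np.arange(0,110,10))[0],np.percentile(A[m],[2,50,98]),z[m].mean())
f=np.array([np.cos(np.radians(-81)),np.sin(np.radians(-81))]);l=np.array([-f[1],f[0]])
F=q[...,:2]@f;S=q[...,:2]@l
m=(d>0)&(F>.045)&(F<.11)&(abs(S)<.014)&(z>.055)&(z<.095)
for a in np.arange(.045,.11,.008):
    k=m&(F>=a)&(F<a+.008)
    if k.sum()>3: print("fin F",round(a,3),k.sum(),"S",np.percentile(S[k],[3,97]),"z",np.percentile(z[k],[3,97]))
E
```

```text
27.8833 [0.5663 0.0072 0.1447] [-1.4693  0.2763 -0.308 ]
[0.06, -0.8, -0.4, -0.63, -0.24, -0.4]
[0.13, 10.2, -0.52, -0.63, -0.24, -0.4]
0.032 22 [ 0  2 20  0  0  0  0  0  0  0] [19.4557 21.2649 23.0103] 0.11151248058517484
0.035 19 [ 0  0 19  0  0  0  0  0  0  0] [21.8183 23.0086 24.2639] 0.11096477431761355
0.038 31 [ 0  0 31  0  0  0  0  0  0  0] [20.5698 22.0448 23.9844] 0.11014342997884202
0.041 32 [ 0  0 24  0  0  0  0  8  0  0] [21.2267 22.5721 79.1644] 0.11060729074000478
0.044 33 [ 0  0 18  0  0  0  3 12  0  0] [22.2067 23.6201 76.8851] 0.11109037594451365
fin F 0.045 85 S [-0.0051  0.0038] z [0.0823 0.0846]
fin F 0.053 88 S [-0.0051  0.0037] z [0.0823 0.0846]
fin F 0.061 96 S [-0.005   0.0036] z [0.0824 0.0846]
fin F 0.069 97 S [-0.005   0.0044] z [0.0824 0.0846]
fin F 0.077 123 S [-0.0066  0.0051] z [0.0825 0.0847]
fin F 0.085 205 S [-0.0082  0.0067] z [0.0621 0.0849]
fin F 0.093 142 S [-0.0058  0.0044] z [0.0588 0.0841]
```

The dog's near edge is steady at about 22°, so its centre is about 42° (2.13–2.15 rad, the stop). The fin measures S −5..+4 mm, z 0.083, with the bead at F≈0.092. Going in along the finger axis.

Request:
arm_command:
  deltas:
    - [0.5,0.1,-0.4,-0.4,-0.6,-0.2,-0.4]
    - [0.5,0.1,3,-0.45,-0.6,-0.2,-0.4]
    - [0.5,0.1,6,-0.5,-0.6,-0.2,-0.4]
    - [0.5,0.1,8.5,-0.5,-0.6,-0.2,-0.4]
    - [0.5,0.1,10.2,-0.5,-0.6,-0.2,-0.4]
    - [0.5,0.1,10.2,-0.5,-0.6,-0.2,-0.4]
    - [0,0.1,10.2,-0.5,-0.6,-0.2,-0.4]
    - [0,0.1,10.2,-0.5,-0.6,-0.2,-0.4]
    - [0,0.1,10.2,-0.5,-0.6,-0.2,-0.4]
    - [0,0.1,10.2,-0.5,-0.6,-0.2,-0.4]
  newtons: 25

```text
t: 28.77
position: [0.5588, 0.0609, 0.066]
ee_rot: [[0.988, -0.093, -0.121], [0.153, 0.631, 0.76], [0.005, -0.77, 0.638]]
force: [1.0, 0.6, -0.1]
grip_width: 0.262
```

Request:
arm_command:
  deltas:
    - [0,0,0,0,0,0,0]
    - [0,0,0,0,0,0,0]
    - [0,0,0,0,0,0,0]

```text
t: 29.02
position: [0.5586, 0.0615, 0.0657]
ee_rot: [[0.988, -0.094, -0.121], [0.153, 0.631, 0.76], [0.005, -0.77, 0.638]]
force: [-0.1, -3.7, 4.8]
grip_width: 0.165
```

```bash
python3 - <<'E'
from h import *
st=r.observe();print(st["force"],st["position"])
rows([tray(.07),tray(.12),tray(.17),tray(.173)],st)
E
```

```text
[-0.0856 -3.7122  4.7716] [0.5586 0.0615 0.0657]
[-0.03, 0.62, 0.47, 0.34, 0.04, 0.34]
[-0.02, -2.57, -3.38, 0.34, 0.04, 0.34]
[-0.0, -5.76, -7.23, 0.34, 0.04, 0.34]
[-0.0, -5.95, -7.46, 0.34, 0.04, 0.34]
```

The pads closed at 15 mm, so they caught the bead (I'm 8 mm short). Opening slightly, moving in, and regripping on the fin.

Request:
arm_command:
  deltas:
    - [0.35,0,0,0,0,0,0]
    - [0.35,0,0,0,0,0,0]
    - [0.35,0,0.3,0.25,0.3,0,0.3]
    - [0.35,0,0.7,0.55,0.3,0,0.3]
    - [0.35,0,0.7,0.55,0.3,0,0.3]
    - [0,0,0.7,0.55,0.3,0,0.3]
    - [0,0,0.7,0.55,0.3,0,0.3]
    - [0,0,0.7,0.55,0.3,0,0.3]
    - [0,0,0.7,0.55,0.3,0,0.3]
    - [0,0,0.7,0.55,0.3,0,0.3]
  newtons: 25

```text
t: 29.85
position: [0.557, 0.0708, 0.0632]
ee_rot: [[0.988, -0.101, -0.12], [0.157, 0.635, 0.756], [-0.0, -0.766, 0.643]]
force: [2.6, 1.0, -1.5]
grip_width: 0.158
```

```bash
python3 - <<'E'
from h import *
st=r.observe();print(st["force"],st["position"],st["grip_width"])
R=st["ee_rot"];f=np.array([np.cos(np.radians(-81)),np.sin(np.radians(-81)),0])
print((st["position"]-.008*R[:,1]-np.r_[HEAD,0])@f, "per 10cm",R.T@f*10)
E
```

```text
[ 2.5637  0.9968 -1.4968] [0.557  0.0708 0.0632] 0.15804699083657864
0.06812534285163224 per 10cm [-0.0033 -6.4298 -7.6588]
```

Request:
arm_command:
  deltas:
    - [0,0,0,0,0,0,0]
    - [0,0,0,0,0,0,0]
    - [0,0,-1.2,-1.4,0,0,0]
    - [0,0,-2.4,-2.9,0,0,0]
    - [0,0,-3.6,-4.3,0,0,0]
    - [0,0,-4.8,-5.7,0,0,0]
    - [0,0,-5.8,-6.9,0,0,0]
    - [0,0,-6.5,-7.7,0,0,0]
    - [0,0,-6.8,-8.1,0,0,0]
    - [0,0,-6.8,-8.1,0,0,0]

```text
t: 30.68
position: [0.5726, -0.0294, 0.0636]
ee_rot: [[0.987, -0.105, -0.118], [0.158, 0.642, 0.75], [-0.003, -0.759, 0.651]]
force: [4.1, 18.8, -0.5]
grip_width: 0.16
```

```bash
python3 - <<'E'
from h import *
st=r.observe();print(st["t"],st["force"],st["position"],st["grip_width"])
R=st["ee_rot"];f=np.array([np.cos(np.radians(-81)),np.sin(np.radians(-81)),0])
print((st["position"]-.008*R[:,1]-np.r_[HEAD,0])@f, "F along",st["force"]@f)
E
```

```text
30.6833 [ 4.1075 18.8368 -0.4874] [ 0.5726 -0.0294  0.0636] 0.15981718514882792
0.1695952948364644 F along -17.962319289818076
```

18 N resisting after 101 mm of travel, so the tray is at its stop. Opening and retreating along the finger axis.

Request:
arm_command:
  deltas:
    - [0.5,0,0,0,0,0,0]
    - [0.5,0,0,0,0,0,0]
    - [0.5,0,0,0,0,0,0]
    - [0.5,0,0,0,0,0,0]
    - [0.5,0,0,0,0,0,0]
    - [0.5,0,-3,0,0,0,0]
    - [0.5,0,-6.5,0,0,0,0]
    - [0.5,0,-10,0,0,0,0]
    - [0.5,0,-13.5,0,0,0,0]
    - [0.5,0,-13.5,0,0,0,0]

```text
t: 31.52
position: [0.5891, -0.1245, 0.1716]
ee_rot: [[0.988, -0.092, -0.123], [0.153, 0.631, 0.761], [0.007, -0.771, 0.637]]
force: [0.4, -0.6, -0.1]
grip_width: 0.506
```

```bash
python3 - <<'E'
from h import *
st=r.observe();p_,d=r.snapshot("wrist");P=cloud("wrist",d,st);print(st["t"],st["position"],st["force"],st["grip_width"])
q=P-np.r_[HEAD,0];z=P[...,2]
f=np.array([np.cos(np.radians(-81)),np.sin(np.radians(-81))]);l=np.array([-f[1],f[0]]);F=q[...,:2]@f;S=q[...,:2]@l
m=(d>0)&(F>.1)&(F<.23)&(abs(S)<.012)&(z>.055)&(z<.095);print("fin/bead F",np.percentile(F[m],[1,99]),m.sum())
k=m&(F>.175)
for a in np.arange(.145,.21,.008):
    k=m&(F>=a)&(F<a+.008)
    if k.sum()>3: print(round(a,3),k.sum(),"S",np.percentile(S[k],[3,97]))
rr=np.hypot(q[...,0],q[...,1]);A=np.degrees(np.arctan2(q[...,1],q[...,0]))
k=(d>0)&(z>.105)&(z<.125)&(rr>.035)&(rr<.044)&(A>-20)&(A<65);print("dog",np.percentile(A[k],[2,50,98]) if k.sum() else 0)
t_,dt=r.snapshot("top");Pt=cloud("top",dt)[190:290,350:460];zt=Pt[...,2]
k=(zt>.03)&(zt<.06);print("spanner top",Pt[k].mean(0),k.sum())
a=cv2.imread("pics/top0.png").astype(int);b=t_[:,:,::-1].astype(int);D=np.abs(a-b).sum(2)
for n,(u,v) in dict(amber_a=(267,147),amber_b=(384,153),jar=(428,155),beaker=(217,268),cyl=(230,147),mortar=(222,222)).items(): print(n,D[v-10:v+10,u-10:u+10].mean())
E
```

```text
31.5167 [ 0.5891 -0.1245  0.1716] [ 0.4011 -0.5596 -0.095 ] 0.5055383916153118
fin/bead F [0.1312 0.1951] 1068
0.145 65 S [-0.0052  0.0041]
0.153 69 S [-0.0051  0.004 ]
0.161 68 S [-0.0051  0.0039]
0.169 73 S [-0.005   0.0039]
0.177 89 S [-0.0069  0.0051]
0.185 162 S [-0.0081  0.0067]
0.193 120 S [-0.006  0.004]
dog [20.8313 33.3189 62.9119]
spanner top [nan nan nan] 0
amber_a 3.9725
amber_b 59.98
jar 384.565
beaker 3.815
cyl 3.6325
mortar 2.19<stdin>:13: RuntimeWarning: Mean of empty slice.
  ret = um.true_divide(
```

The bead has moved exactly 100 mm, and the dog edges at 20.8/62.9° put its centre at 41.9°, the stop. The arm hides the spanner from the top, so I'll check it and the jar from the side before handing in.

```bash
python3 - <<'E'
from h import *
s_,d=r.snapshot("side");P=cloud("side",d)
z=P[...,2];m=(d>0)&(P[...,0]>.36)&(P[...,0]<.55)&(P[...,1]>-.43)&(P[...,1]<-.18)&(z>.031)&(z<.06)
print("spanner",m.sum(),P[m].mean(0),P[m][:,2].max())
a=cv2.imread("pics/side0.png").astype(int);D=np.abs(a-s_[:,:,::-1].astype(int)).sum(2)
for n,(u,v) in dict(jar=(306,158),amber_b=(285,181),amber_a=(214,258),mortar=(278,308),beaker=(333,368)).items(): print(n,D[v-8:v+8,u-8:u+8].mean())
st=r.observe();print(st["t"],st["force"],np.abs(st["joint_vel"]).max())
E
```

```text
spanner 175 [ 0.4611 -0.2896  0.0371] 0.04283780563757389
jar 103.37109375
amber_b 19.2578125
amber_a 21.5625
mortar 23.24609375
beaker 20.91796875
31.6667 [-0.4356 -0.6975 -1.0287] 1.7046255571113105
```

```bash
python3 - <<'E'
from h import *
s_,d=r.snapshot("side");P=cloud("side",d);P0=cloud("side",np.load("pics/side0.npy"))
for Q in (P0,P):
    m=(np.hypot(Q[...,0]-.715,Q[...,1]+.358)<.05)&(Q[...,2]>.02)&(Q[...,2]<.1);print(m.sum(),Q[m].mean(0) if m.any() else 0,Q[m][:,2].max() if m.any() else 0)
print(P[150:170:6,306],r.observe()["joint_vel"].max())
print(r.finish_job())
E
```

```text
457 [ 0.699  -0.3467  0.0614] 0.0891648546058662
156 [ 0.6861 -0.3441  0.0467] 0.08649599654411766
[[ 0.7007 -0.3496  0.0855]
 [ 0.6203 -0.175   0.201 ]
 [ 0.6907 -0.3283  0.058 ]
 [ 0.6928 -0.3331  0.0314]] 0.6240095091467802
the job is handed in; nothing more can be done
None
```

The job is done and handed in at about 31.7 s of the 72 s allowed; no verdict was reported.

**What I did:** I turned the dog in three strokes, reseating the spanner between them, laid the spanner back on the mat, let go of it, and pulled the tray out by its fin.

**Last checks, all measured from the cameras:**
- **Dog:** it stands at about 42° world azimuth, about 2.14 rad and at its stop. That is good to about 3°, and the 2.0 rad limit is about 8° away.
- **Tray:** the bead moved 100 mm out, and the pull met 18 N of resistance at the end, so it is at its stop.
- **Spanner:** it lies flat and released on the mat, with the handle top at 0.038 m.
- **Bystanders:** bottle amber_a, the beaker, cylinder and mortar look unchanged. Bottle amber_b looks unchanged from the side; in the top view its patch differed, and I took that to be the arm in front without confirming it. The arm partly hid the white jar in both last views; the part still visible is standing at about its old place and height.

**What went wrong on the way:**
- My first grasp lifted off before the fingers had shut. The spanner stayed on the mat and I gripped it again.
- The spanner jammed on the head on the first lift-off and pulled the dog back a little.
- On the last stroke I pushed past the stop and wedged the ring on the hex, and backing off then pulled the dog to below 2.0 rad. I shook the spanner free and repeated the stroke more gently.
- During these jams the measured force stayed below about 40 N.
- The first grip on the tray fin caught the bead, so I moved in and gripped again.

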